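# Stop and pin the lay-up turntable

### The job

The heavy lay-up turntable is still coasting round with a freshly wetted carbon tube on it. Slow it with a light touch on its flat face so that it stops with its hole under the slot of the fixed bracket; only then take the locking pin from its block and put it down through slot and hole, fully home, and let go. Be gentle with wheel, pin and bracket, do not touch the wet tube, and leave the other things where they are.

Things in the scene. Friction and masses are not known exactly. Their poses are not given: they have to be found in the camera images.
- wheel (a joint): Angle of the wheel (rad, counter-clockwise from above positive, counts on over whole turns; hole under slot at every multiple of 2 pi). It starts coasting counter-clockwise at 2 to 4.5 rad/s, for half a minute or more if left. 2 to 5 N of fingertip pressure 80 mm out stop it in under half a second; then it stays put, and a fingertip pressed lightly on its face drags it round.
- wheel_center (a point): Centre of the wheel's flat upper face, on the axis. The wheel is a level, plain, rigid steel disc of 222 mm diameter, 14 mm thick, about 4 kg, upper face 59 mm above the table. Its bare flat face runs from 40 mm to 108 mm from the axis; the bracket covers one side of it.
- wheel_hole (a point): Centre of the wheel's only hole, at the level of the upper face, 85 mm from the axis. It goes right through: 16 mm wide along the direction of turning, 22 mm radially. It turns with the wheel.
- slot (a point): Centre of the slot's mouth in the fixed aluminium bracket, on its upper face 76 mm above the table, 85 mm from the wheel's axis. The slot goes through, 14 mm wide along the direction of turning, 20 mm radially. The bracket is a plate 12 mm thick, 44 mm wide, 5 mm clear above the wheel, reaching from 66 mm from the axis outward over the rim to its post.
- stand: The grey turntable stand, fixed to the table: base plate 150 x 230 x 18 mm, bearing, bracket and post, carrying the wheel. Origin on the table under the wheel's axis; its +y axis points from the axis to the slot.
- tube_top (a point): Centre of the upper end of the black carbon-fibre tube, wet with resin, 48 mm diameter and 52 mm high, upright at the middle of the wheel and turning with it; its top is 114 mm above the table.
- pin_head (a point): Where the locking pin is gripped: a point in its upright black cylindrical head (22 mm diameter, 42 mm high), 24 mm above the head's lower end and 18 mm below its top. The loose pin weighs 85 g; its axis is its z axis.
- pin_flange (a point): Centre of the underside of the pin's flange (a steel collar 30 mm wide, 5 mm thick, just below the head), 29 mm below the gripping point. Below it the steel shank is 12 mm thick and 45 mm long with a 4 mm tapered tip. Fully home it rests on the bracket's upper face; at the start it rests on the block's top, 50 mm above the table.
- pin: The locking pin itself; origin at the tip of its shank, 45 mm below the flange's underside, z axis up along the pin.
- block: Plywood block 70 x 70 x 50 mm, fixed on the table, in whose middle hole (15 mm wide, 48 mm deep) the locking pin stands upright. Origin at the centre of its underside.
- cup: White cup, 76 mm wide, 90 mm high, standing on the table; a bystander. Origin at the centre of its foot.
- resin: White capped bottle, 64 mm wide, 150 mm high, standing on the table; a bystander. Origin at the centre of its foot.
- brush: Brush lying on the table beyond the turntable; a bystander. Origin under its middle.

How it is judged:
By the outcome, as a careful person would: the job done as asked, in the order asked, and still so for the second after the job is handed in, with the robot touching nothing.
It also fails if it takes over 67 s, if anything falls off the work surface, if the arm or the gripper's body presses on something with over 40 N, if the wrist force passes 120 N, or if a joint passes its speed limit or range.

### The arm

A 6-joint arm with a two-finger parallel gripper is mounted at the origin on the work surface. World frame = base frame: x ahead of the robot, y to its left, z up, the work surface at z = 0. Lengths are in m, angles in rad, forces in N, time in s.
With the tool pointing down it reaches from about 0.3 to 0.775 m from the base axis. Payload 14.6 kg.
Tool frame: the origin (TCP) lies at the very end of the fingers, on their centre line; the grasp point (between the pads) lies 19 mm behind it; y points along the fingers, x is the direction in which the jaws open and shut, and the axes are right-handed (so a half turn about y gives the same grasp; the last joint's range is limited). The gripper opens to 94 mm and grips with 3 to 60 N. Pads are 16 mm wide; open, the fingers measure 119 mm over their backs; the gripper's body (75 mm by 177 mm) begins 78 mm behind the grasp point.
Start: joints at [1.115, 0.3, 1.521, -0, 1.321, -0.067], TCP at [0.208, 0.509, 0.205] pointing down, gripper open.
Joint ranges: [-3.03, 3.03], [-0.79, 2.21], [0.23, 2.52], [-1.04, 4.18], [0, 3.07], [-2.55, 2.55]. Speed limits (rad/s): [2.22, 2.22, 2.57, 3.14, 3.14, 3.14].

### API

Orientations are given as [roll, pitch, yaw] about the fixed x, y, z axes, in that order (R = Rz(yaw) Ry(pitch) Rx(roll)).
In Python, from station import get_obs, cams, hand_in gives the robot as it stands. The module is installed in compiled form; this text tells all that it offers.
- The arm moves only by the tool step_arm, never from a script. Its argument "plan" is a list of rows, each an object with "grip": the closure, from -1 (fully open) to 1 (shut), so that 0 is half open; "slide": the shift along the tool's x, y, z in m, a list of three; "spin": the turn about the tool's y in degrees. A call has 1 to 20 rows; each row shifts and turns the commanded pose from where the row before left it, along the tool's axes as they then stand; what a row does not reach is not made up. A row lasts 1/12 s, in which the tool goes at most 41.7 mm and 7.16 degrees, less where a joint would pass 70% of its speed; a pose out of reach is approached as far as the arm can. A call is refused whole if a number of a shift passes 0.0417 or a number of a turn 7.16, either way. A call with a gripper value outside its range is refused whole. The fingers move at their own pace and stop on an object; "force" is the grip in N (left out, the last holds). Time passes only in rows, so rows that do not move let the fingers close. It gives the time, the measured TCP pose, the force and the opening at its end, in the units of the state.
- get_obs(): the state, without advancing time (a new reading comes with each control period).
- cams.camera(name): name is "scene" or "side" or "wrist"; returns the picture (384x512x3 uint8, blue, green, red); there is no depth.
- cams.calibration(name): a dict with "K" (3x3 intrinsics, pixels), "T" (4x4, takes a point from camera to world coordinates). Camera axes: x right, y up, looking along -z (the intrinsics and any distortion apply to the point x, -y, -z); pixel columns grow to the right and rows downward; lengths in m; the calibration is good to about 2 mm. A picture is of the moment at which its call begins: read the wrist's pose just before it. calibration takes no time and is no camera call; for the wrist camera it gives the pose at the moment of the call.
- hand_in(): hands the job in, once; it reports no verdict.
The state is a dict: "time_s": time; "qpos": joint angles; "joint_vel": joint speeds; "tau": joint torques, N m; "ee_pos": TCP position; "eef_rot": TCP orientation; "force": force on the tool from outside, world axes, zero at the start; "moment": the same for the moment, N m; "grip_width": finger opening in m.
Only numpy, scipy, OpenCV 4.12 (cv2) and the standard library are available. Lean on these libraries where they do the work, as an engineer would, in place of code of your own. Each camera call takes 0.05 s, during which the arm holds its last target.

## Working session

There is one attempt and no reset: what is moved stays moved. The work goes in short steps, Python scripts to look and compute and a tool call to move; the robot and the scene stay as the last step left them, time stands still between calls to the robot, and variables do not carry over. Pictures are saved under pics/ and viewed, and the job is handed in when it is done.

Besides the shell and the picture viewer there is one more tool, called after "Request:" as name(argument=value, ...) on one line, values as JSON. step_arm: Moves the arm, as the interface text tells. Its arguments: {"type":"object","properties":{"plan":{"type":"array","items":{"type":"object","properties":{"grip":{"type":"number"},"slide":{"type":"array","items":{"type":"number"}},"spin":{"type":"number"}}}},"force":{"type":"number"}},"required":["plan"]}

```bash
mkdir -p pics
python3 - <<'E'
from station import get_obs,cams
import cv2,numpy as np
o=get_obs()
for k,v in o.items(): print(k,np.round(v,4))
for n in("scene","side","wrist"):
    c=cams.calibration(n); print(n,np.round(c["K"],2).tolist(),np.round(c["T"],4).tolist(),[k for k in c])
    cv2.imwrite(f"pics/a_{n}.png",cams.camera(n))
print(get_obs()["time_s"])
E
```

```text
time_s 0.0
qpos [ 1.1154  0.3005  1.5216 -0.      1.3207 -0.0666]
joint_vel [ 0.0005 -0.0006 -0.0004  0.      0.0006  0.0001]
tau [-3.00000e-04 -5.31825e+01 -3.52727e+01  7.07000e-02  2.46000e-02
 -0.00000e+00]
ee_pos [0.2084 0.5087 0.2049]
eef_rot [-1.5707e+00  1.2000e-03  1.1820e+00]
force [ 0.9004 -0.6806 -0.5161]
moment [ 0.0463  0.0093 -0.0462]
grip_width 0.0934
scene [[489.7, 0.0, 259.5], [0.0, 489.7, 198.82], [0.0, 0.0, 1.0]] [[0.8257, -0.3806, 0.4163, 1.0717], [0.5638, 0.5322, -0.6316, -0.6911], [0.0188, 0.7562, 0.654, 0.8893], [0.0, 0.0, 0.0, 1.0]] ['K', 'T']
side [[496.3, 0.0, 254.94], [0.0, 496.3, 195.68], [0.0, 0.0, 1.0]] [[0.7988, 0.3761, -0.4695, -0.001], [-0.6014, 0.4833, -0.6362, -0.7431], [-0.0124, 0.7905, 0.6123, 0.8746], [0.0, 0.0, 0.0, 1.0]] ['K', 'T']
wrist [[280.52, 0.0, 257.06], [0.0, 280.52, 186.03], [0.0, 0.0, 1.0]] [[0.378, -0.8928, -0.2451, 0.1369], [0.9258, 0.3643, 0.1008, 0.5376], [-0.0007, -0.265, 0.9642, 0.3843], [0.0, 0.0, 0.0, 1.0]] ['K', 'T']
0.15
```

View pics/a_scene.png

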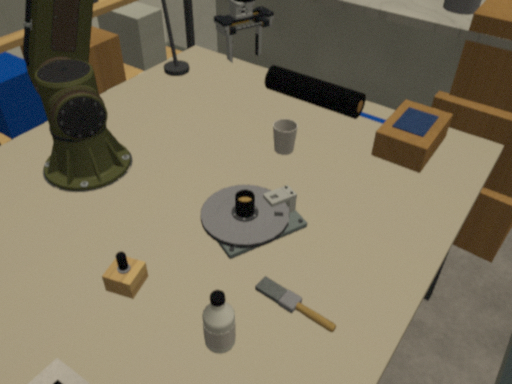

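View pics/a_side.png

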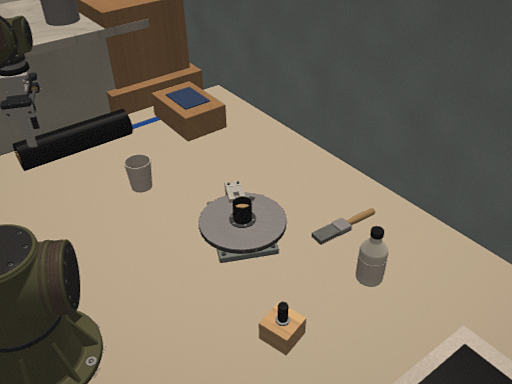

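View pics/a_wrist.png

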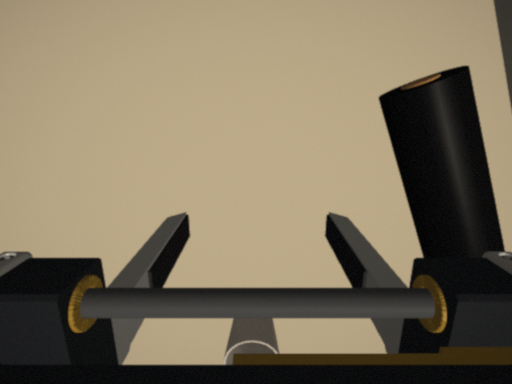

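```bash
cat > h.py <<'E'
from station import get_obs,cams
import cv2,numpy as np
def ray(n,u,v,c=None):
    c=c or cams.calibration(n);K,T=c["K"],c["T"]
    d=np.array([(u-K[0][2])/K[0][0],-(v-K[1][2])/K[1][1],-1.]);d=np.array(T)[:3,:3]@d
    return np.array(T)[:3,3],d
def pz(n,u,v,z,c=None):
    o,d=ray(n,u,v,c);return o+d*(z-o[2])/d[2]
def proj(n,p,c=None):
    c=c or cams.calibration(n);K,T=np.array(c["K"]),np.array(c["T"])
    q=T[:3,:3].T@(np.array(p)-T[:3,3]);return K[0,0]*q[0]/-q[2]+K[0,2],K[1,1]*q[1]/q[2]+K[1,2]
def crop(src,dst,x,y,w,h,s):
    im=cv2.imread(src) if isinstance(src,str) else src
    cv2.imwrite(dst,cv2.resize(im[y:y+h,x:x+w],None,fx=s,fy=s,interpolation=cv2.INTER_CUBIC))
E
python3 - <<'E'
from h import *
crop("pics/a_scene.png","pics/b_sw.png",190,175,125,85,6)
crop("pics/a_side.png","pics/b_dw.png",190,170,110,95,6)
crop("pics/a_scene.png","pics/b_sp.png",95,245,60,55,8)
crop("pics/a_side.png","pics/b_dp.png",250,295,60,60,8)
E
```

```text
(no output)
```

View pics/b_sw.png

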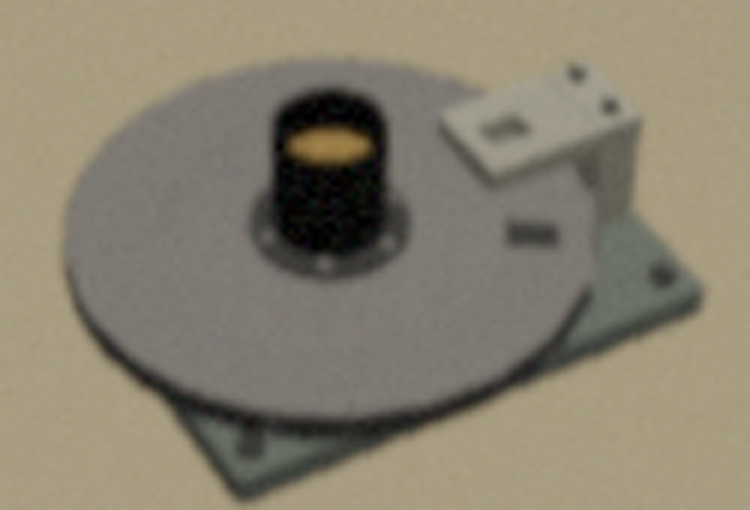

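View pics/b_dw.png

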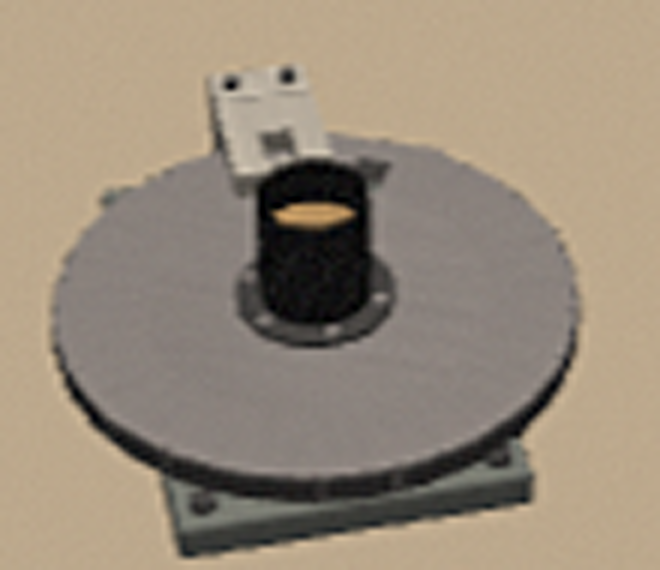

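View pics/b_sp.png

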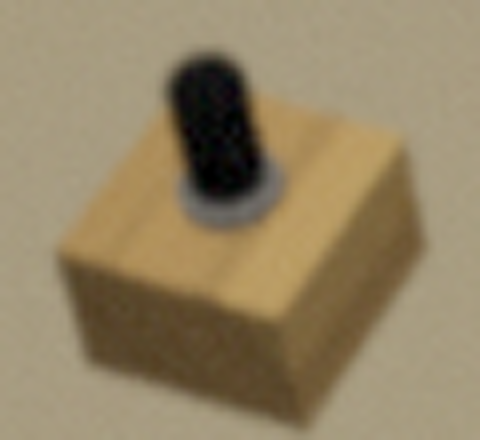

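View pics/b_dp.png

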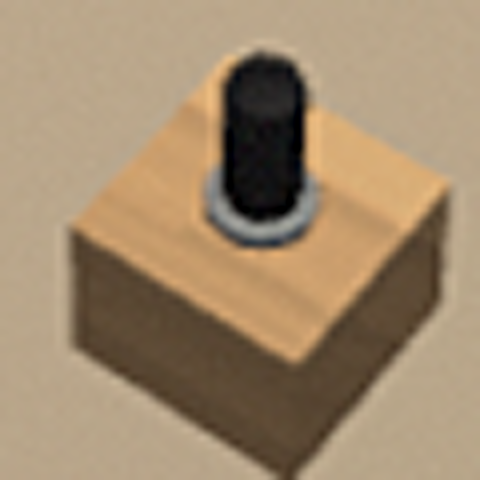

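Run:
```python
from h import *
def P(x0,y0,s,a): return x0+(a[0]+.5)/s-.5,y0+(a[1]+.5)/s-.5
S=lambda *a:P(190,175,6,a); D=lambda *a:P(190,170,6,a)
print("slot",pz("scene",*S(505,128),.076),pz("side",*D(278,142),.076))
from scipy.optimize import least_squares
for n,f,pts in(("scene",S,[(66,230),(110,140),(200,80),(330,57),(430,70),(594,240)]),("side",D,[(53,310),(100,218),(180,165),(400,138),(500,190),(560,250),(578,300)])):
    X=np.array([pz(n,*f(*p),.059) for p in pts])[:,:2]
    r=least_squares(lambda q:np.hypot(*(X-q).T)-.111,X.mean(0)+[0,-.03]);print(n,r.x,np.round(r.fun*1e3,1))
print("hole0",pz("scene",*S(533,232),.059),pz("side",*D(376,172),.059))
# bracket front corners & edges
print("brk",[pz("scene",*S(*p),.076) for p in((441,118),(493,180),(640,120),(572,62))])
S=lambda *a:P(95,245,8,a); D=lambda *a:P(250,295,8,a)
print("head top",pz("scene",*S(208,72),.097),pz("side",*D(268,80),.097))
print("flange top",pz("scene",*S(232,186),.055),pz("side",*D(262,200),.055))
for n,f,e in(("scene",S,[(60,258),(280,320),(408,140),(180,70)]),("side",D,[(70,228),(298,360),(448,185),(225,52)])):
    print("block",n,[np.round(pz(n,*f(*p),.05)[:2],4) for p in e])
```

```text
slot [0.57730017 0.12487446 0.076     ] [0.57793431 0.12600323 0.076     ]
scene [0.54180953 0.04739282] [-0.4 -1.1  0.4  0.1 -0.  -1.1]
side [0.54037057 0.04739601] [-1.1 -1.9 -0.6  4.5 -3.6 -2.   0.1]
hole0 [0.61305825 0.09259674 0.059     ] [0.61200137 0.09980758 0.059     ]
brk [array([0.55140312, 0.11444168, 0.076     ]), array([0.59147626, 0.09390385, 0.076     ]), array([0.62151614, 0.16299834, 0.076     ]), array([0.57690252, 0.1793244 , 0.076     ])]
head top [ 0.42413716 -0.25216487  0.097     ] [ 0.42640009 -0.25257836  0.097     ]
flange top [ 0.42687746 -0.2552178   0.055     ] [ 0.42349006 -0.25517396  0.055     ]
block scene [array([ 0.4038, -0.298 ]), array([ 0.4686, -0.2788]), array([ 0.4509, -0.2119]), array([ 0.3786, -0.2302])]
block side [array([ 0.3817, -0.2292]), array([ 0.4021, -0.2952]), array([ 0.467 , -0.2776]), array([ 0.4492, -0.2086])]
```

Request:
step_arm(plan=[{"grip": 1, "slide": [0, 0, 0], "spin": 7.16}, {"grip": 1, "slide": [0, 0, 0], "spin": 7.16}, {"grip": 1, "slide": [0, 0, 0], "spin": 7.16}, {"grip": 1, "slide": [0, 0, 0], "spin": 7.16}, {"grip": 1, "slide": [0, 0, 0], "spin": 7.16}, {"grip": 1, "slide": [0, 0, 0], "spin": 7.16}, {"grip": 1, "slide": [0, 0, 0], "spin": 7.16}, {"grip": 1, "slide": [0, 0, 0], "spin": 7.16}, {"grip": 1, "slide": [0, 0, 0], "spin": 7.16}, {"grip": 1, "slide": [0, 0, 0], "spin": 7.16}, {"grip": 1, "slide": [0, 0, 0], "spin": 7.16}, {"grip": 1, "slide": [0, 0, 0], "spin": 7.16}, {"grip": 1, "slide": [0, 0, 0], "spin": 7.16}], force=10)

```text
time_s: 1.23
ee_pos: [0.2084, 0.5088, 0.2052]
eef_rot: [-1.571, -0.0, -0.449]
force: [-0.1, 0.2, 0.7]
grip_width: 0.0109
```

```bash
cat >> h.py <<'E'
from scipy.spatial.transform import Rotation as Ro
def to(p,o=None):
    o=o or get_obs();R=Ro.from_euler("xyz",o["eef_rot"]).as_matrix()
    return R.T@(np.array(p)-o["ee_pos"])
C=np.array([.5412,.0474]);SL=np.array([.5776,.1254]);A0=np.arctan2(*(SL-C)[::-1])
def wp(deg,r,z): a=np.radians(deg);return np.array([C[0]+r*np.cos(a),C[1]+r*np.sin(a),z])
E
python3 - <<'E'
from h import *
o=get_obs();print(o["time_s"],o["ee_pos"],o["eef_rot"],o["force"],o["grip_width"],np.degrees(A0));print(to(wp(200,.08,.15)))
E
```

```text
1.2333 [0.2084402  0.5088463  0.20520054] [-1.57129285e+00 -5.74519694e-06 -4.48704623e-01] [-0.12470962  0.18653489  0.66339597] 0.01085398047286575 64.98310652189998
[ 0.44413     0.05536628 -0.32865348]
```

Request:
step_arm(plan=[{"grip": 1, "slide": [0.0278, 0.002, -0.0205], "spin": 0}, {"grip": 1, "slide": [0.0278, 0.002, -0.0205], "spin": 0}, {"grip": 1, "slide": [0.0278, 0.002, -0.0205], "spin": 0}, {"grip": 1, "slide": [0.0278, 0.002, -0.0205], "spin": 0}, {"grip": 1, "slide": [0.0278, 0.002, -0.0205], "spin": 0}, {"grip": 1, "slide": [0.0278, 0.002, -0.0205], "spin": 0}, {"grip": 1, "slide": [0.0278, 0.002, -0.0205], "spin": 0}, {"grip": 1, "slide": [0.0278, 0.002, -0.0205], "spin": 0}, {"grip": 1, "slide": [0.0278, 0.002, -0.0205], "spin": 0}, {"grip": 1, "slide": [0.0278, 0.002, -0.0205], "spin": 0}, {"grip": 1, "slide": [0.0278, 0.002, -0.0205], "spin": 0}, {"grip": 1, "slide": [0.0278, 0.002, -0.0205], "spin": 0}, {"grip": 1, "slide": [0.0278, 0.006, -0.0205], "spin": 0}, {"grip": 1, "slide": [0.0278, 0.008, -0.0205], "spin": 0}, {"grip": 1, "slide": [0.0278, 0.009, -0.0205], "spin": 0}, {"grip": 1, "slide": [0.0278, 0.009, -0.0205], "spin": 0}, {"grip": 1, "slide": [0, 0, 0]}])

```text
schema error: expected keys grip, slide, spin
```

Run:
```python
from h import *
import json
o=get_obs();print(o["time_s"],o["ee_pos"],o["eef_rot"],o["force"],o["grip_width"]);print(to(wp(200,.08,.065)))
cv2.imwrite("pics/c_w.png",cams.camera("wrist"))
a=cams.camera("scene");b=cams.camera("scene");c=cams.camera("scene")
crop(np.vstack([x[175:260,190:315] for x in(a,b,c)]),"pics/c_s.png",0,0,125,255,2.3)
```

```text
1.2333 [0.2084402  0.5088463  0.20520054] [-1.57129285e+00 -5.74519694e-06 -4.48704623e-01] [-0.12470962  0.18653489  0.66339597] 0.01085398047286575
[ 0.44412951  0.14036627 -0.32861127]
```

View pics/c_s.png

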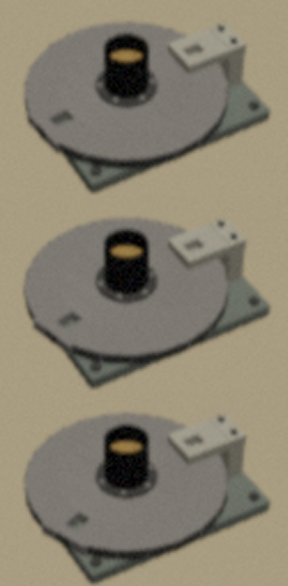

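View pics/c_w.png

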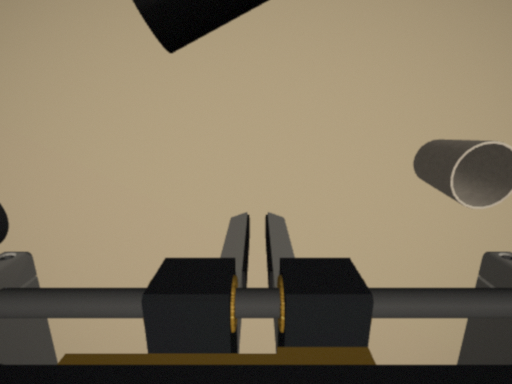

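Request:
step_arm(plan=[{"grip": 1, "slide": [0.0278, 0.002, -0.0205], "spin": 0}, {"grip": 1, "slide": [0.0278, 0.002, -0.0205], "spin": 0}, {"grip": 1, "slide": [0.0278, 0.002, -0.0205], "spin": 0}, {"grip": 1, "slide": [0.0278, 0.002, -0.0205], "spin": 0}, {"grip": 1, "slide": [0.0278, 0.002, -0.0205], "spin": 0}, {"grip": 1, "slide": [0.0278, 0.002, -0.0205], "spin": 0}, {"grip": 1, "slide": [0.0278, 0.002, -0.0205], "spin": 0}, {"grip": 1, "slide": [0.0278, 0.002, -0.0205], "spin": 0}, {"grip": 1, "slide": [0.0278, 0.002, -0.0205], "spin": 0}, {"grip": 1, "slide": [0.0278, 0.002, -0.0205], "spin": 0}, {"grip": 1, "slide": [0.0278, 0.002, -0.0205], "spin": 0}, {"grip": 1, "slide": [0.0278, 0.002, -0.0205], "spin": 0}, {"grip": 1, "slide": [0.0278, 0.006, -0.0205], "spin": 0}, {"grip": 1, "slide": [0.0278, 0.008, -0.0205], "spin": 0}, {"grip": 1, "slide": [0.0278, 0.009, -0.0205], "spin": 0}, {"grip": 1, "slide": [0.0278, 0.009, -0.0205], "spin": 0}, {"grip": 1, "slide": [0, 0, 0], "spin": 0}])

```text
time_s: 2.85
ee_pos: [0.4711, 0.018, 0.1479]
eef_rot: [-1.572, 0.001, -0.442]
force: [-0.2, 0.4, -0.8]
grip_width: 0.0005
```

Run:
```python
from h import *
for t,u,v in((1.283,217,226.3),(1.333,190+68/2.3,175+319/2.3-85),(1.383,223.9,231.1)):
    p=pz("scene",u,v,.059)[:2]-C;print(t,np.degrees(np.arctan2(p[1],p[0])),np.hypot(*p))
o=get_obs();print(o["time_s"],o["ee_pos"],o["eef_rot"],o["force"],o["grip_width"]);print(to(wp(200,.08,.065)))
cv2.imwrite("pics/d_w.png",cams.camera("wrist"))
a=cams.camera("scene")
crop(a,"pics/d_s.png",190,175,125,85,6)
```

```text
1.283 -106.79176864577202 0.08464970061490798
1.333 -99.65158858253805 0.08520677497494543
1.383 -90.5021698405797 0.08449640699244343
2.85 [0.47106823 0.01804672 0.14785497] [-1.57202749e+00  1.23110988e-03 -4.41846371e-01] [-0.20822575  0.37440046 -0.78655098] 0.0004995005026476221
[-0.00530892  0.08286195 -0.0002543 ]
```

View pics/d_s.png

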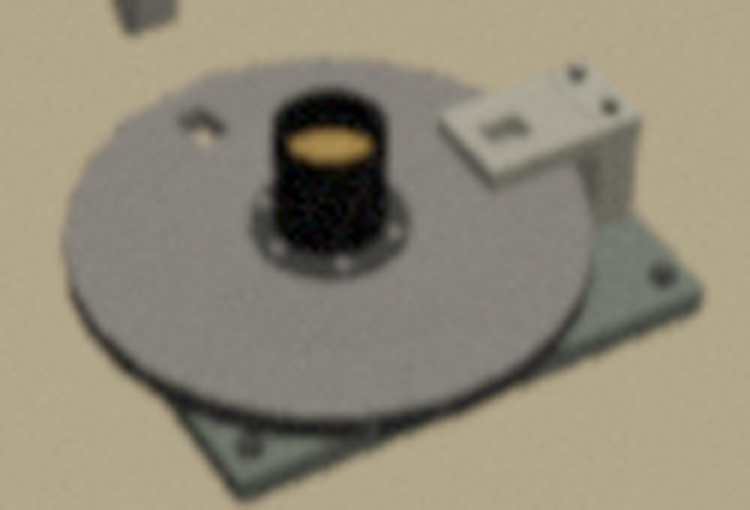

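View pics/d_w.png

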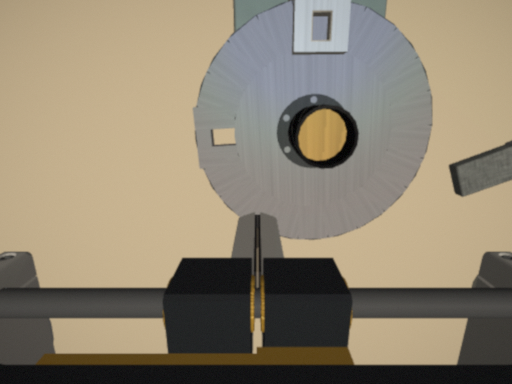

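Request:
step_arm(plan=[{"grip": 1, "slide": [0.003, 0.02, 0.005], "spin": 0}, {"grip": 1, "slide": [0.003, 0.02, 0.005], "spin": 0}, {"grip": 1, "slide": [0.003, 0.02, 0.004], "spin": 0}, {"grip": 1, "slide": [0, 0.016, 0], "spin": 0}, {"grip": 1, "slide": [0, 0, 0], "spin": 0}, {"grip": 1, "slide": [0, 0, 0], "spin": 0}])

```text
time_s: 3.45
ee_pos: [0.4837, 0.0318, 0.0737]
eef_rot: [-1.571, 0.001, -0.44]
force: [-0.1, 0.6, -1.0]
grip_width: 0.0004
```

Run:
```python
from h import *
o=get_obs();print(o["time_s"],o["ee_pos"],o["eef_rot"],o["force"],o["joint_vel"].max() if hasattr(o["joint_vel"],"max") else o["joint_vel"]);print(to(wp(200,.06,.059)))
```

```text
3.45 [0.48368904 0.03177017 0.07374388] [-1.57104165e+00  7.68529778e-04 -4.39903858e-01] [-0.11385335  0.60352283 -0.95028589] 0.009037130768826398
[ 0.00311621  0.01474245 -0.00394111]
```

Request:
step_arm(plan=[{"grip": 1, "slide": [0.001, 0.005, 0], "spin": 0}, {"grip": 1, "slide": [0, 0.004, 0], "spin": 0}, {"grip": 1, "slide": [0, 0.002, 0], "spin": 0}, {"grip": 1, "slide": [0, 0, 0], "spin": 0}, {"grip": 1, "slide": [0, 0, 0], "spin": 0}])

```text
time_s: 3.87
ee_pos: [0.4851, 0.0304, 0.0627]
eef_rot: [-1.571, -0.0, -0.442]
force: [-0.3, -0.5, 0.0]
grip_width: 0.0007
```

Request:
step_arm(plan=[{"grip": 1, "slide": [0, 0.001, 0], "spin": 0}, {"grip": 1, "slide": [0, 0.0005, 0], "spin": 0}, {"grip": 1, "slide": [0, 0, 0], "spin": 0}])

```text
time_s: 4.12
ee_pos: [0.485, 0.0304, 0.0609]
eef_rot: [-1.571, -0.0, -0.443]
force: [-0.4, 0.0, 0.1]
grip_width: 0.0007
```

Request:
step_arm(plan=[{"grip": 1, "slide": [0, 0.0005, 0], "spin": 0}, {"grip": 1, "slide": [0, 0.0005, 0], "spin": 0}, {"grip": 1, "slide": [0, 0, 0], "spin": 0}])

```text
time_s: 4.37
ee_pos: [0.485, 0.0304, 0.0599]
eef_rot: [-1.571, 0.0, -0.443]
force: [0.2, -0.7, 0.5]
grip_width: 0.0005
```

Request:
step_arm(plan=[{"grip": 1, "slide": [0, 0.0004, 0], "spin": 0}, {"grip": 1, "slide": [0, 0, 0], "spin": 0}])

```text
time_s: 4.53
ee_pos: [0.485, 0.0304, 0.0595]
eef_rot: [-1.571, 0.0, -0.443]
force: [-0.6, -0.3, 0.4]
grip_width: 0.0008
```

Request:
step_arm(plan=[{"grip": 1, "slide": [0, 0.0003, 0], "spin": 0}, {"grip": 1, "slide": [0, 0, 0], "spin": 0}])

```text
time_s: 4.7
ee_pos: [0.485, 0.0304, 0.0592]
eef_rot: [-1.571, 0.0, -0.443]
force: [0.2, 0.6, 0.7]
grip_width: 0.0005
```

Request:
step_arm(plan=[{"grip": 1, "slide": [0, 0.0002, 0], "spin": 0}, {"grip": 1, "slide": [0, 0, 0], "spin": 0}])

```text
time_s: 4.87
ee_pos: [0.485, 0.0304, 0.059]
eef_rot: [-1.571, 0.0, -0.443]
force: [0.6, 0.1, 0.1]
grip_width: 0.0003
```

Request:
step_arm(plan=[{"grip": 1, "slide": [0, 0.0002, 0], "spin": 0}, {"grip": 1, "slide": [0, 0, 0], "spin": 0}])

```text
time_s: 5.03
ee_pos: [0.485, 0.0304, 0.0588]
eef_rot: [-1.571, 0.0, -0.443]
force: [-0.8, -0.5, 0.5]
grip_width: 0.0008
```

Request:
step_arm(plan=[{"grip": 1, "slide": [0, 0.0002, 0], "spin": 0}, {"grip": 1, "slide": [0, 0, 0], "spin": 0}])

```text
time_s: 5.2
ee_pos: [0.4851, 0.0304, 0.0587]
eef_rot: [-1.571, -0.0, -0.443]
force: [0.4, 0.0, 0.5]
grip_width: 0.0005
```

Request:
step_arm(plan=[{"grip": 1, "slide": [0, 0.0002, 0], "spin": 0}, {"grip": 1, "slide": [0, 0, 0], "spin": 0}])

```text
time_s: 5.37
ee_pos: [0.4851, 0.0304, 0.0585]
eef_rot: [-1.571, -0.0, -0.442]
force: [0.3, -0.6, 2.1]
grip_width: 0.0009
```

Request:
step_arm(plan=[{"grip": 1, "slide": [0, 0.0002, 0], "spin": 0}, {"grip": 1, "slide": [0, 0, 0], "spin": 0}])

```text
time_s: 5.53
ee_pos: [0.4852, 0.0303, 0.0584]
eef_rot: [-1.571, -0.0, -0.443]
force: [0.2, -2.1, 1.9]
grip_width: 0.0007
```

Request:
step_arm(plan=[{"grip": 1, "slide": [0, 0.0002, 0], "spin": 0}, {"grip": 1, "slide": [0, 0, 0], "spin": 0}])

```text
time_s: 5.7
ee_pos: [0.4852, 0.0303, 0.0582]
eef_rot: [-1.571, -0.001, -0.443]
force: [1.9, -2.2, 3.8]
grip_width: 0.0005
```

Run:
```python
from h import *
a=cams.camera("scene");b=cams.camera("scene");c=cams.camera("scene")
crop(np.vstack([x[175:260,190:315] for x in(a,b,c)]),"pics/e_s.png",0,0,125,255,2.3)
o=get_obs();print(o["time_s"],o["ee_pos"],o["force"])
```

```text
5.85 [0.4851493  0.03036893 0.05819293] [-0.54255995 -1.97449636  3.00939096]
```

View pics/e_s.png

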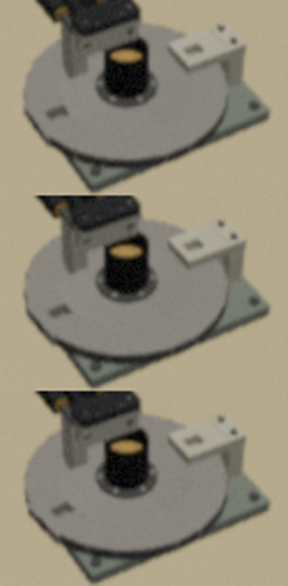

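Request:
step_arm(plan=[{"grip": 1, "slide": [0, 0, 0], "spin": 0}, {"grip": 1, "slide": [0, 0, 0], "spin": 0}, {"grip": 1, "slide": [0, 0, 0], "spin": 0}])

```text
time_s: 6.1
ee_pos: [0.4851, 0.0305, 0.0581]
eef_rot: [-1.571, -0.0, -0.443]
force: [0.8, 0.5, 4.8]
grip_width: 0.0003
```

Run:
```python
from h import *
a=cams.camera("scene");w=cams.camera("wrist")
cv2.imwrite("pics/f_w.png",w)
crop(a,"pics/f_s.png",190,175,125,85,6)
o=get_obs();print(o["time_s"],o["ee_pos"],o["force"],o["eef_rot"])
```

```text
6.2 [0.48501505 0.03065669 0.05808506] [-0.19102786  1.44916529  4.10621551] [-1.57042342e+00  1.45218843e-04 -4.42578013e-01]
```

View pics/f_s.png

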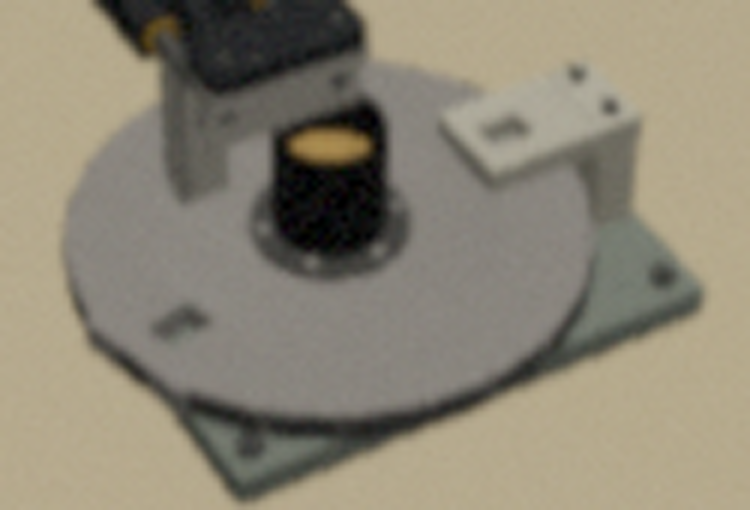

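View pics/f_w.png

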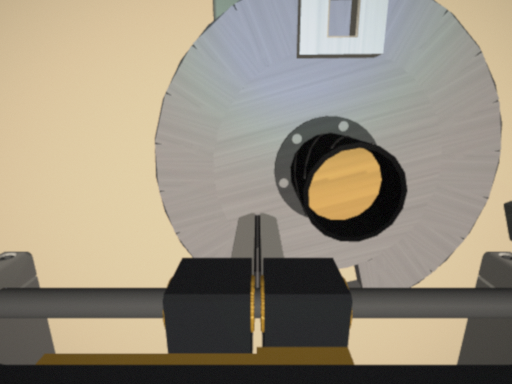

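Run:
```python
from h import *
o=get_obs();R=Ro.from_euler("xyz",o["eef_rot"]).as_matrix();p=np.array(o["ee_pos"])
f=lambda q:tuple(np.round([(q[0]-190+.5)*6,(q[1]-175+.5)*6]).astype(int))
print("tcp",f(proj("scene",p)))
for l in((.013,0,-.008),(.013,0,.008),(.013,-.097,-.0375),(.013,-.097,.0375),(.088,-.097,.0375),(-.088,-.097,.0375),(.088,-.097,-.0375)):
    q=p+R@np.array(l);print(l,np.round(q,3),f(proj("scene",q)))
p=pz("scene",190+180/6,175+323/6,.059)[:2]-C;print(np.degrees(np.arctan2(p[1],p[0])),np.hypot(*p))
im=cams.camera("side");crop(im,"pics/g_d.png",170,130,150,130,5)
a=cams.camera("scene")
crop(a,"pics/g_s.png",170,125,150,130,5)
```

```text
tcp (np.int64(200), np.int64(196))
(0.013, 0, -0.008) [0.493 0.018 0.058] (np.int64(197), np.int64(220))
(0.013, 0, 0.008) [0.5   0.032 0.058] (np.int64(231), np.int64(208))
(0.013, -0.097, -0.0375) [ 0.481 -0.009  0.155] (np.int64(122), np.int64(63))
(0.013, -0.097, 0.0375) [0.513 0.059 0.155] (np.int64(290), np.int64(6))
(0.088, -0.097, 0.0375) [0.581 0.027 0.155] (np.int64(382), np.int64(110))
(-0.088, -0.097, 0.0375) [0.422 0.102 0.155] (np.int64(177), np.int64(-123))
(0.088, -0.097, -0.0375) [ 0.548 -0.041  0.155] (np.int64(210), np.int64(173))
-98.91456947462531 0.08479255211873638
```

View pics/g_s.png

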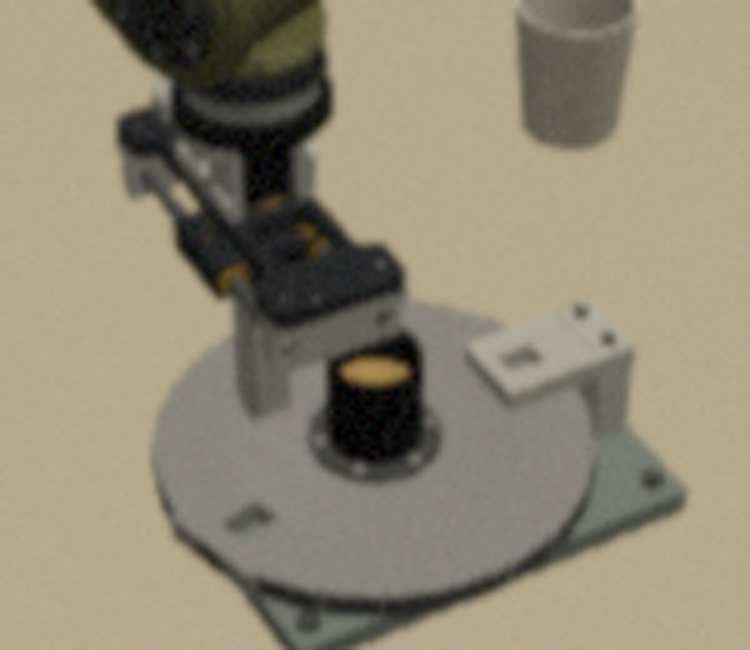

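View pics/g_d.png

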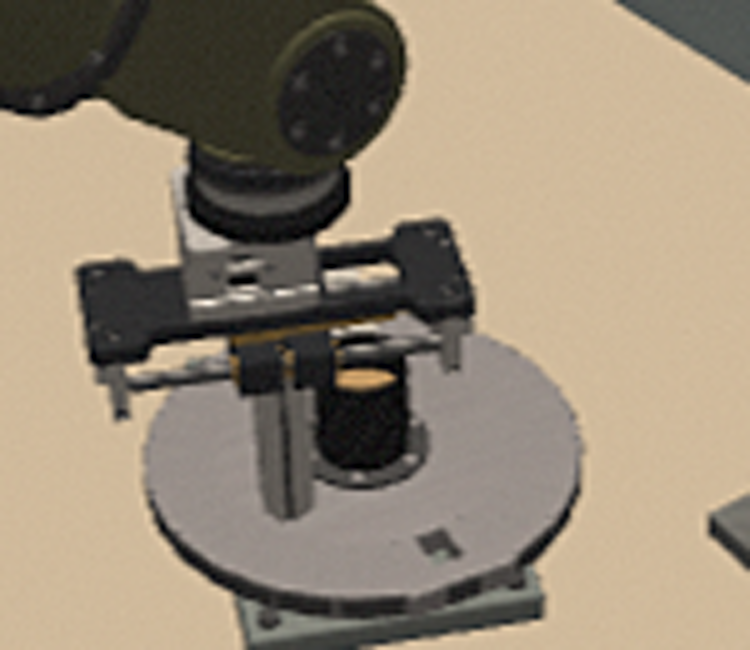

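```bash
cat >> h.py <<'E'
def drag(seq):
    o=get_obs();R=Ro.from_euler("xyz",o["eef_rot"]).as_matrix()
    d=np.array(o["ee_pos"])[:2]-C;r=np.hypot(*d);a=np.degrees(np.arctan2(d[1],d[0]));print(r,a)
    th=np.radians(a+np.r_[0,np.cumsum(seq)]);P=np.c_[r*np.cos(th),r*np.sin(th),0*th]@R
    P=np.round(P-P[0],4);D=np.diff(P,axis=0)
    for i in range(0,len(D),18):print('['+', '.join('{"grip": 1, "slide": [%g, 0, %g], "spin": 0}'%(round(x,4),round(z,4)) for x,_,z in D[i:i+18])+']')
E
python3 - <<'E'
from h import *
s=list(np.arange(.5,4.6,.5)); drag(s+[5]*17+s[::-1])
print(get_obs()["force"])
E
```

```text
0.058655658825141684 -163.32140968407964
[{"grip": 1, "slide": [0.0003, 0, -0.0004], "spin": 0}, {"grip": 1, "slide": [0.0007, 0, -0.0007], "spin": 0}, {"grip": 1, "slide": [0.0011, 0, -0.0011], "spin": 0}, {"grip": 1, "slide": [0.0015, 0, -0.0014], "spin": 0}, {"grip": 1, "slide": [0.0019, 0, -0.0018], "spin": 0}, {"grip": 1, "slide": [0.0024, 0, -0.0019], "spin": 0}, {"grip": 1, "slide": [0.0029, 0, -0.0021], "spin": 0}, {"grip": 1, "slide": [0.0035, 0, -0.0021], "spin": 0}, {"grip": 1, "slide": [0.004, 0, -0.0022], "spin": 0}, {"grip": 1, "slide": [0.0048, 0, -0.002], "spin": 0}, {"grip": 1, "slide": [0.0048, 0, -0.0016], "spin": 0}, {"grip": 1, "slide": [0.005, 0, -0.0011], "spin": 0}, {"grip": 1, "slide": [0.0051, 0, -0.0007], "spin": 0}, {"grip": 1, "slide": [0.0051, 0, -0.0003], "spin": 0}, {"grip": 1, "slide": [0.0051, 0, 0.0002], "spin": 0}, {"grip": 1, "slide": [0.0051, 0, 0.0006], "spin": 0}, {"grip": 1, "slide": [0.005, 0, 0.0011], "spin": 0}, {"grip": 1, "slide": [0.0049, 0, 0.0015], "spin": 0}]
[{"grip": 1, "slide": [0.0047, 0, 0.0019], "spin": 0}, {"grip": 1, "slide": 
[... 177 characters left out ...]
035], "spin": 0}, {"grip": 1, "slide": [0.0035, 0, 0.0037], "spin": 0}, {"grip": 1, "slide": [0.0031, 0, 0.004], "spin": 0}, {"grip": 1, "slide": [0.0028, 0, 0.0043], "spin": 0}, {"grip": 1, "slide": [0.0022, 0, 0.0041], "spin": 0}, {"grip": 1, "slide": [0.0017, 0, 0.0037], "spin": 0}, {"grip": 1, "slide": [0.0012, 0, 0.0034], "spin": 0}, {"grip": 1, "slide": [0.0009, 0, 0.0029], "spin": 0}, {"grip": 1, "slide": [0.0006, 0, 0.0025], "spin": 0}, {"grip": 1, "slide": [0.0005, 0, 0.002], "spin": 0}, {"grip": 1, "slide": [0.0002, 0, 0.0015], "spin": 0}, {"grip": 1, "slide": [0.0002, 0, 0.001], "spin": 0}, {"grip": 1, "slide": [0.0001, 0, 0.0005], "spin": 0}]
[ 0.27458003 -0.70069396  4.93187251]
```

Request:
step_arm(plan=[{"grip": 1, "slide": [0.0003, -0.0002, -0.0004], "spin": 0}, {"grip": 1, "slide": [0.0007, 0, -0.0007], "spin": 0}, {"grip": 1, "slide": [0.0011, 0, -0.0011], "spin": 0}, {"grip": 1, "slide": [0.0015, 0, -0.0014], "spin": 0}, {"grip": 1, "slide": [0.0019, 0, -0.0018], "spin": 0}, {"grip": 1, "slide": [0.0024, 0, -0.0019], "spin": 0}, {"grip": 1, "slide": [0.0029, 0, -0.0021], "spin": 0}, {"grip": 1, "slide": [0.0035, 0, -0.0021], "spin": 0}, {"grip": 1, "slide": [0.004, 0, -0.0022], "spin": 0}, {"grip": 1, "slide": [0.0048, 0, -0.002], "spin": 0}])

```text
time_s: 7.13
ee_pos: [0.4993, 0.0059, 0.0582]
eef_rot: [-1.571, 0.0, -0.443]
force: [-0.3, 0.6, 3.2]
grip_width: 0.0004
```

Request:
step_arm(plan=[{"grip": 1, "slide": [0.0048, 0, -0.0016], "spin": 0}, {"grip": 1, "slide": [0.005, 0, -0.0011], "spin": 0}, {"grip": 1, "slide": [0.0051, 0, -0.0007], "spin": 0}, {"grip": 1, "slide": [0.0051, 0, -0.0003], "spin": 0}, {"grip": 1, "slide": [0.0051, 0, 0.0002], "spin": 0}, {"grip": 1, "slide": [0.0051, 0, 0.0006], "spin": 0}, {"grip": 1, "slide": [0.005, 0, 0.0011], "spin": 0}, {"grip": 1, "slide": [0.0049, 0, 0.0015], "spin": 0}])

```text
time_s: 7.8
ee_pos: [0.5358, -0.0112, 0.0583]
eef_rot: [-1.571, -0.0, -0.443]
force: [-0.3, 0.4, 4.1]
grip_width: 0.0005
```

Request:
step_arm(plan=[{"grip": 1, "slide": [0.0047, 0, 0.0019], "spin": 0}, {"grip": 1, "slide": [0.0046, 0, 0.0023], "spin": 0}, {"grip": 1, "slide": [0.0043, 0, 0.0027], "spin": 0}, {"grip": 1, "slide": [0.0041, 0, 0.0031], "spin": 0}, {"grip": 1, "slide": [0.0038, 0, 0.0035], "spin": 0}, {"grip": 1, "slide": [0.0035, 0, 0.0037], "spin": 0}, {"grip": 1, "slide": [0.0031, 0, 0.004], "spin": 0}, {"grip": 1, "slide": [0.0028, 0, 0.0043], "spin": 0}, {"grip": 1, "slide": [0.0022, 0, 0.0041], "spin": 0}, {"grip": 1, "slide": [0.0017, 0, 0.0037], "spin": 0}, {"grip": 1, "slide": [0.0012, 0, 0.0034], "spin": 0}, {"grip": 1, "slide": [0.0009, 0, 0.0029], "spin": 0}, {"grip": 1, "slide": [0.0006, 0, 0.0025], "spin": 0}, {"grip": 1, "slide": [0.0005, 0, 0.002], "spin": 0}, {"grip": 1, "slide": [0.0002, 0, 0.0015], "spin": 0}, {"grip": 1, "slide": [0.0002, 0, 0.001], "spin": 0}, {"grip": 1, "slide": [0.0001, 0, 0.0005], "spin": 0}, {"grip": 1, "slide": [0, 0, 0], "spin": 0}])

```text
time_s: 9.3
ee_pos: [0.5901, 0.0151, 0.0582]
eef_rot: [-1.571, 0.0, -0.443]
force: [-1.9, -1.0, 3.4]
grip_width: 0.0006
```

Run:
```python
from h import *
o=get_obs();print(o["time_s"],o["ee_pos"],o["force"],o["eef_rot"]); d=np.array(o["ee_pos"])[:2]-C;print(np.hypot(*d),np.degrees(np.arctan2(d[1],d[0])))
im=cams.camera("side");crop(im,"pics/i_d.png",190,160,120,100,6)
a=cams.camera("scene");crop(a,"pics/i_s.png",190,160,125,100,6)
w=cams.camera("wrist");cv2.imwrite("pics/i_w.png",w)
```

```text
9.3 [0.59014825 0.01505762 0.05820881] [-1.88270059 -0.98952206  3.37832366] [-1.57085667e+00  1.97378962e-04 -4.42521003e-01]
0.05866822508365489 -33.4545941312087
```

View pics/i_s.png

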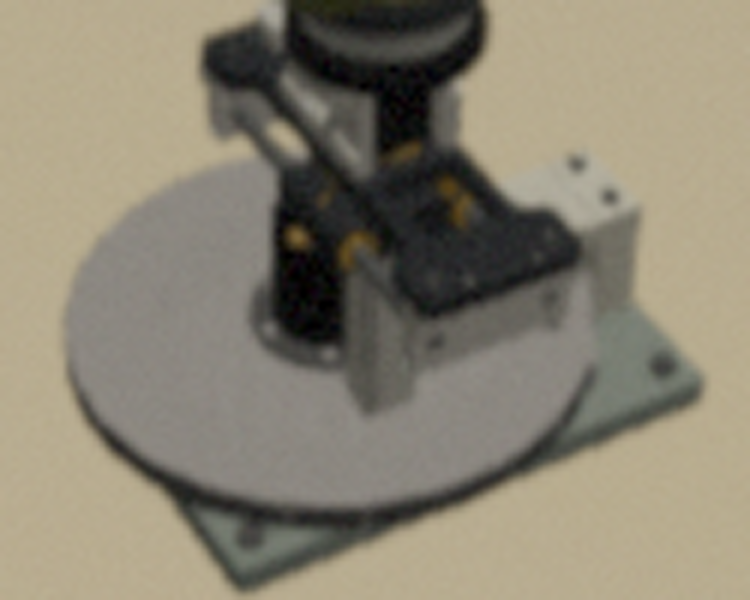

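View pics/i_d.png

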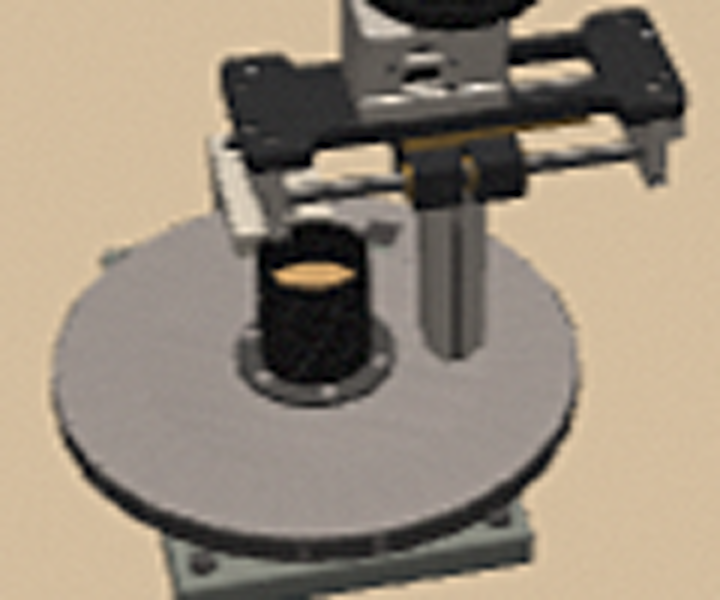

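View pics/i_w.png

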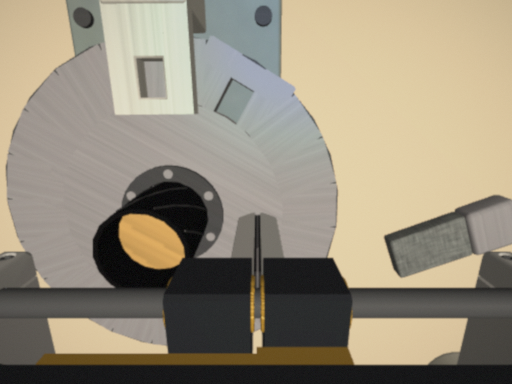

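Run:
```python
from h import *
w=cv2.imread("pics/i_w.png");crop(w,"pics/j_w.png",90,30,190,150,4)
for nm,u,v,z in(("slot",152,78,.076),("hole",235,101,.059)):
    p=pz("wrist",u,v,z)[:2];d=p-C;print(nm,p,np.degrees(np.arctan2(d[1],d[0])),np.hypot(*d))
# rim fit: wheel edge on upper face
X=np.array([pz("wrist",u,v,.059)[:2] for u,v in((9,180),(18,135),(45,80),(310,120),(330,160),(337,195),(332,245),(60,305),(18,240))])
from scipy.optimize import least_squares
r=least_squares(lambda q:np.hypot(*(X-q).T)-.111,C);print(r.x,np.round(r.fun*1e3,1))
```

```text
slot [0.57843912 0.12286863] 63.736499145087414 0.08415620611706129
hole [0.61269813 0.09401396] 33.10276723175856 0.08535129645088498
[0.54043832 0.04248516] [-1.3 -1.4  2.7  0.4  0.6  0.4 -0.1  2.5 -0. ]
```

View pics/j_w.png

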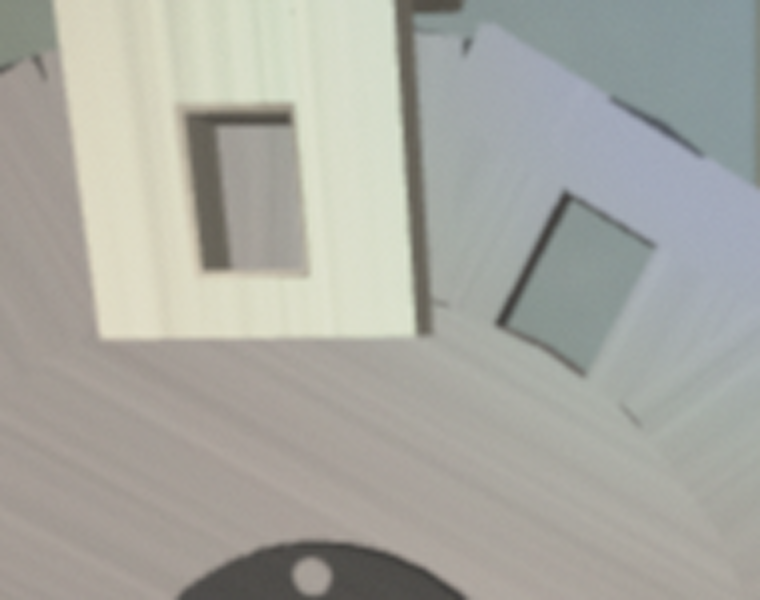

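Run:
```python
from h import *
f=lambda a:(90+(a[0]+.5)/4-.5,30+(a[1]+.5)/4-.5)
S=np.array([pz("wrist",*f(a),.076)[:2] for a in((178,105),(293,105),(308,272),(202,272))])
H=np.array([pz("wrist",*f(a),.059)[:2] for a in((565,192),(655,245),(585,377),(498,323))])
for X in(S,H):
    c=X.mean(0);r=X[:2].mean(0)-X[2:].mean(0);t=X[1:3].mean(0)-(X[0]+X[3])/2
    print(c,"radial",np.degrees(np.arctan2(r[1],r[0])),np.hypot(*r),"tang+90",np.degrees(np.arctan2(t[1],t[0]))+90,np.hypot(*t),"center guess",c-.085*r/np.hypot(*r))
    d=c-C;print(np.degrees(np.arctan2(d[1],d[0])),np.hypot(*d))
```

```text
[0.57816865 0.12348042] radial 66.1035580930786 0.021117052729948665 tang+90 64.70418695988133 0.014901488879110062 center guess [0.54373644 0.04576669]
64.08416666133164 0.08458670525846661
[0.61187993 0.09441845] radial 35.18146580122451 0.022036703396379004 tang+90 34.30294193789651 0.015424664510025072 center guess [0.54240677 0.04544418]
33.63306590770781 0.08489044407774538
```

Run:
```python
from h import *
s=list(np.arange(.5,3.1,.5)); drag(s+[3.1]*3+s[::-1][:-1]+[.6])
```

```text
0.058723534427077395 -33.639290728001974
[{"grip": 1, "slide": [0.0001, 0, 0.0005], "spin": 0}, {"grip": 1, "slide": [0.0001, 0, 0.001], "spin": 0}, {"grip": 1, "slide": [0.0002, 0, 0.0016], "spin": 0}, {"grip": 1, "slide": [0.0001, 0, 0.002], "spin": 0}, {"grip": 1, "slide": [0.0001, 0, 0.0026], "spin": 0}, {"grip": 1, "slide": [0, 0, 0.003], "spin": 0}, {"grip": 1, "slide": [-0.0002, 0, 0.0032], "spin": 0}, {"grip": 1, "slide": [-0.0004, 0, 0.0032], "spin": 0}, {"grip": 1, "slide": [-0.0006, 0, 0.0031], "spin": 0}, {"grip": 1, "slide": [-0.0007, 0, 0.003], "spin": 0}, {"grip": 1, "slide": [-0.0007, 0, 0.0024], "spin": 0}, {"grip": 1, "slide": [-0.0006, 0, 0.002], "spin": 0}, {"grip": 1, "slide": [-0.0005, 0, 0.0014], "spin": 0}, {"grip": 1, "slide": [-0.0004, 0, 0.001], "spin": 0}, {"grip": 1, "slide": [-0.0002, 0, 0.0006], "spin": 0}]
```

Request:
step_arm(plan=[{"grip": 1, "slide": [0.0001, 0, 0.0005], "spin": 0}, {"grip": 1, "slide": [0.0001, 0, 0.001], "spin": 0}, {"grip": 1, "slide": [0.0002, 0, 0.0016], "spin": 0}, {"grip": 1, "slide": [0.0001, 0, 0.002], "spin": 0}, {"grip": 1, "slide": [0.0001, 0, 0.0026], "spin": 0}, {"grip": 1, "slide": [0, 0, 0.003], "spin": 0}, {"grip": 1, "slide": [-0.0002, 0, 0.0032], "spin": 0}, {"grip": 1, "slide": [-0.0004, 0, 0.0032], "spin": 0}, {"grip": 1, "slide": [-0.0006, 0, 0.0031], "spin": 0}, {"grip": 1, "slide": [-0.0007, 0, 0.003], "spin": 0}, {"grip": 1, "slide": [-0.0007, 0, 0.0024], "spin": 0}, {"grip": 1, "slide": [-0.0006, 0, 0.002], "spin": 0}, {"grip": 1, "slide": [-0.0005, 0, 0.0014], "spin": 0}, {"grip": 1, "slide": [-0.0004, 0, 0.001], "spin": 0}, {"grip": 1, "slide": [-0.0002, 0, 0.0006], "spin": 0}, {"grip": 1, "slide": [0, 0, 0], "spin": 0}, {"grip": 1, "slide": [0, 0, 0], "spin": 0}])

```text
time_s: 10.87
ee_pos: [0.6, 0.0441, 0.0583]
eef_rot: [-1.571, 0.0, -0.443]
force: [0.8, -0.8, 4.0]
grip_width: 0.0005
```

Run:
```python
from h import *
o=get_obs();print(o["time_s"],o["ee_pos"],o["force"],o["eef_rot"]); d=np.array(o["ee_pos"])[:2]-C;print(np.hypot(*d),np.degrees(np.arctan2(d[1],d[0])))
w=cams.camera("wrist");cv2.imwrite("pics/k_w.png",w)
crop(w,"pics/k_wc.png",60,60,150,120,5)
```

```text
10.8667 [0.59996064 0.04411542 0.05825754] [ 0.76787068 -0.75904037  4.00927885] [-1.57090177e+00  1.97510841e-05 -4.42626311e-01]
0.05885236685369469 -3.1993719632716644
```

View pics/k_w.png

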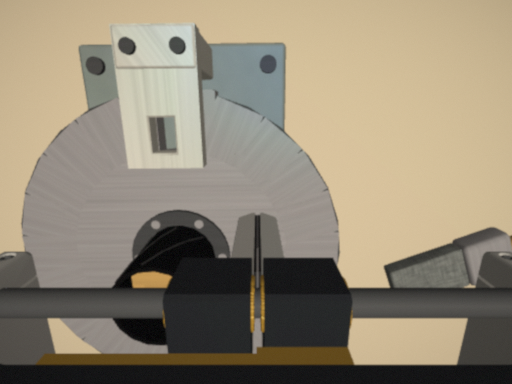

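View pics/k_wc.png

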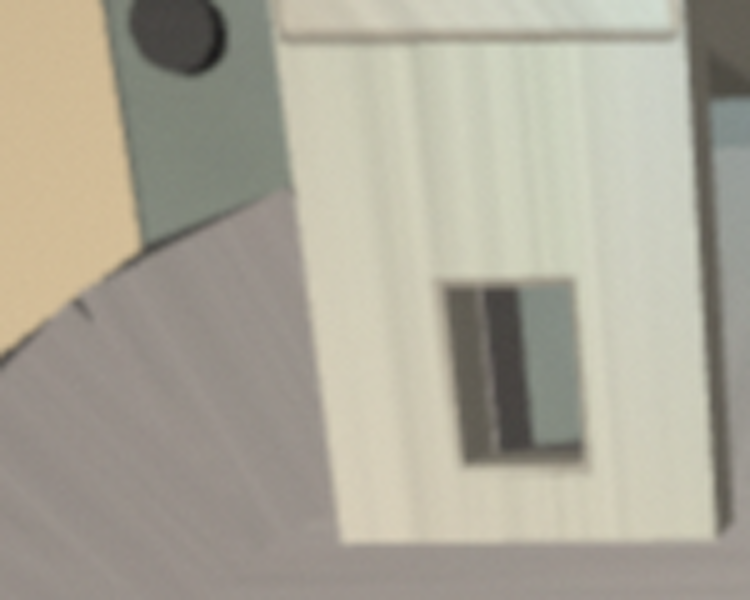

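Run:
```python
from h import *
def g(p): u,v=proj("wrist",p);return round((u-60+.5)*5,1),round((v-60+.5)*5,1)
def f(a): return 60+(a[0]+.5)/5-.5,60+(a[1]+.5)/5-.5
S=np.array([pz("wrist",*f(a),.076)[:2] for a in((440,283),(576,279),(586,465),(462,466))]);sc=S.mean(0)
print(sc)
a=np.radians(64.6);r=np.array([np.cos(a),np.sin(a)]);t=np.array([-r[1],r[0]]) # t: ccw
c=sc-.085*r
print("slot top",[g((*(sc+i*t+j*r),.076)) for i,j in((.007,.01),(-.007,.01),(-.007,-.01),(.007,-.01))])
print("slot bot L",[g((*(sc+.007*t+j*r),.064)) for j in(.01,-.01)])
for off in(-3,-2,-1,0,1,2):
    b=np.radians(off);h=c+.085*(r*np.cos(b)+t*np.sin(b));rr=r*np.cos(b)+t*np.sin(b);tt=np.array([-rr[1],rr[0]])
    print(off,"top L",[g((*(h+.008*tt+j*rr),.059)) for j in(.011,-.011)],"bot L",[g((*(h+.008*tt+j*rr),.045)) for j in(.011,-.011)])
```

```text
[0.57826769 0.12342603]
slot top [(np.float64(446.2), np.float64(284.7)), (np.float64(571.4), np.float64(284.9)), (np.float64(584.7), np.float64(463.0)), (np.float64(463.6), np.float64(462.8))]
slot bot L [(np.float64(483.4), np.float64(282.1)), (np.float64(498.5), np.float64(448.5))]
-3 top L [(np.float64(529.3), np.float64(270.4)), (np.float64(534.8), np.float64(448.4))] bot L [(np.float64(562.5), np.float64(268.7)), (np.float64(566.7), np.float64(434.3))]
-2 top L [(np.float64(515.7), np.float64(271.0)), (np.float64(524.7), np.float64(449.1))] bot L [(np.float64(549.9), np.float64(269.2)), (np.float64(557.2), np.float64(434.9))]
-1 top L [(np.float64(502.1), np.float64(271.7)), (np.float64(514.6), np.float64(449.9))] bot L [(np.float64(537.3), np.float64(270.0)), (np.float64(547.9), np.float64(435.6))]
0 top L [(np.float64(488.6), np.float64(272.8)), (np.float64(504.6), np.float64(450.9))] bot L [(np.float64(524.8), np.float64(270.9)), (np.float64(538.5), np.float64(436.6))]
1 top L [(np.float64(475.2), np.float64(274.0)), (np.float64(494.6), np.float64(452.0))] bot L [(np.float64(512.3), np.float64(272.1)), (np.float64(529.2), np.float64(437.6))]
2 top L [(np.float64(461.8), np.float64(275.5)), (np.float64(484.6), np.float64(453.4))] bot L [(np.float64(499.8), np.float64(273.5)), (np.float64(519.9), np.float64(438.9))]
```

Request:
step_arm(plan=[{"grip": 1, "slide": [0, -0.0003, 0], "spin": 0}, {"grip": 1, "slide": [0, -0.0004, 0], "spin": 0}, {"grip": 1, "slide": [0, -0.0005, 0], "spin": 0}, {"grip": 1, "slide": [0, -0.002, 0], "spin": 0}, {"grip": 1, "slide": [0, -0.01, 0], "spin": 0}, {"grip": 1, "slide": [0, -0.02, 0], "spin": 0}, {"grip": 1, "slide": [0, -0.03, 0], "spin": 0}, {"grip": 1, "slide": [0, -0.03, 0], "spin": 0}])

```text
time_s: 11.58
ee_pos: [0.5996, 0.0442, 0.1528]
eef_rot: [-1.571, 0.001, -0.443]
force: [0.0, -0.2, -0.1]
grip_width: 0.0004
```

Run:
```python
from h import *
# camera pos vs slot
T=np.array(cams.calibration("wrist")["T"]);print(T[:3,3],get_obs()["ee_pos"])
t=np.array([.5782,.1234,0.2])-T[:3,3];R=Ro.from_euler("xyz",get_obs()["eef_rot"]).as_matrix();print("tool shift to put camera over slot",R.T@t)
w=cams.camera("wrist");crop(w,"pics/l_w.png",100,60,150,120,5);cv2.imwrite("pics/l_full.png",w)
```

```text
[0.63251753 0.11336577 0.33211039] [0.599562   0.04421623 0.15280239]
tool shift to put camera over slot [-0.05324944  0.13217084 -0.01412798]
```

View pics/l_full.png

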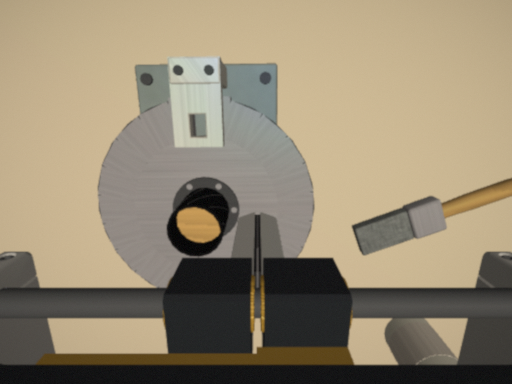

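Request:
step_arm(plan=[{"grip": 1, "slide": [-0.018, 0, -0.005], "spin": 0}, {"grip": 1, "slide": [-0.018, 0, -0.005], "spin": 0}, {"grip": 1, "slide": [-0.017, 0, -0.004], "spin": 0}, {"grip": 1, "slide": [0, 0, 0], "spin": 0}, {"grip": 1, "slide": [0, 0, 0], "spin": 0}])

```text
time_s: 12.05
ee_pos: [0.5461, 0.0544, 0.1524]
eef_rot: [-1.57, -0.001, -0.442]
force: [0.6, 0.4, 0.9]
grip_width: 0.0006
```

Run:
```python
from h import *
print(cams.calibration("wrist")["T"][:3,3],get_obs()["ee_pos"])
w=cams.camera("wrist");cv2.imwrite("pics/m_w.png",w);crop(w,"pics/m_c.png",225,85,70,60,10)
```

```text
[0.5786633  0.12354525 0.33176552] [0.5461381  0.05435312 0.15237057]
```

View pics/m_w.png

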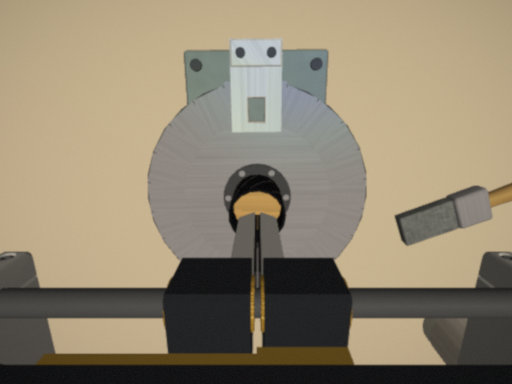

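View pics/m_c.png

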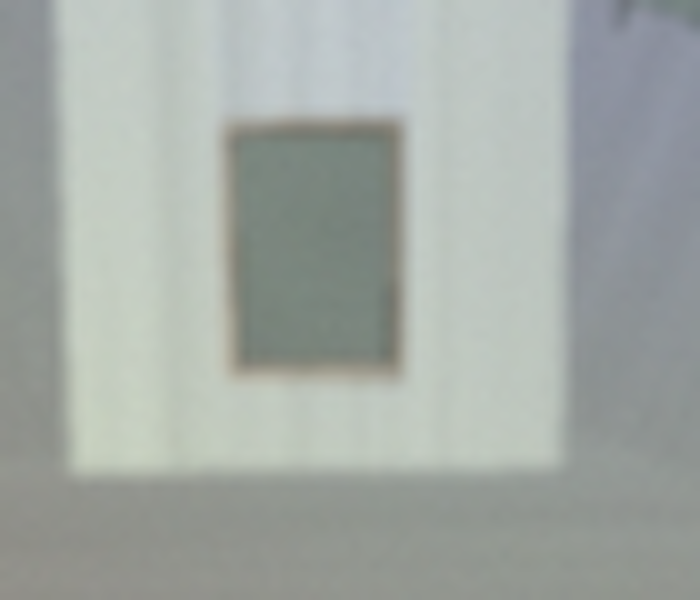

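Run:
```python
from h import *
print("slot wrist",pz("wrist",256.25,109.2,.076))
print("resin",pz("scene",219,346,0),pz("side",370,280,0.0),"cup",pz("scene",284,150,0))
print(to([.4255-.0325,-.2535-.0692,.18]))
```

```text
slot wrist [0.57870436 0.12354764 0.076     ]
resin [ 0.69882111 -0.26301646  0.        ] [ 6.88427122e-01 -2.59228768e-01 -1.11022302e-16] cup [0.43603516 0.40623669 0.        ]
[ 0.02261472 -0.02801555 -0.40636308]
```

Request:
step_arm(plan=[{"grip": 1, "slide": [0, -0.014, -0.01], "spin": 0}, {"grip": 1, "slide": [0, -0.014, -0.03], "spin": 0}, {"grip": 1, "slide": [0.003, 0, -0.038], "spin": 0}, {"grip": 0, "slide": [0.003, 0, -0.038], "spin": 0}, {"grip": 0, "slide": [0.003, 0, -0.038], "spin": 0}, {"grip": 0, "slide": [0.003, 0, -0.038], "spin": 0}, {"grip": 0, "slide": [0.003, 0, -0.038], "spin": 0}, {"grip": 0, "slide": [0.003, 0, -0.038], "spin": 0}, {"grip": 0, "slide": [0.003, 0, -0.038], "spin": 0}, {"grip": 0, "slide": [0.002, 0, -0.038], "spin": 0}, {"grip": 0, "slide": [0, 0, -0.038], "spin": 0}, {"grip": 0, "slide": [0, 0, -0.025], "spin": 0}, {"grip": 0, "slide": [0, 0, 0], "spin": 0}, {"grip": 0, "slide": [0, 0, 0], "spin": 0}])

```text
time_s: 13.27
ee_pos: [0.3923, -0.3247, 0.1794]
eef_rot: [-1.571, 0.0, -0.445]
force: [-0.1, 0.2, 0.1]
grip_width: 0.047
```

Run:
```python
from h import *
o=get_obs();print(o["time_s"],o["eef_rot"],o["ee_pos"],cams.calibration("wrist")["T"][:3,3])
w=cams.camera("wrist");cv2.imwrite("pics/n_w.png",w);crop(w,"pics/n_c.png",195,60,120,100,6)
```

```text
13.2667 [-1.57073039e+00  1.41682444e-04 -4.45098874e-01] [ 0.39234091 -0.32468702  0.17936026] [ 0.42530443 -0.25563592  0.35873136]
```

View pics/n_w.png

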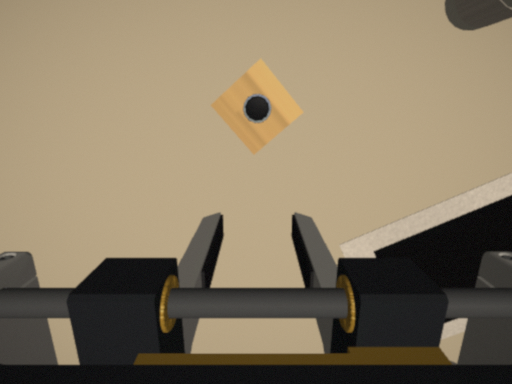

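View pics/n_c.png

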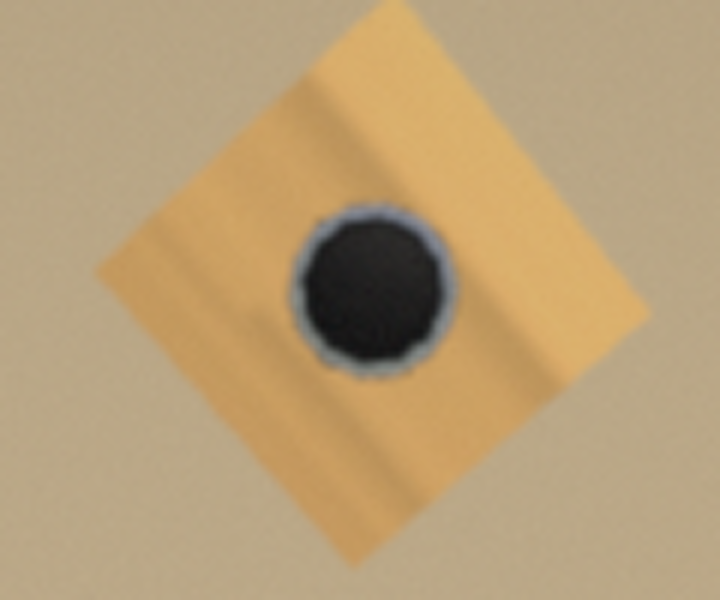

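Run:
```python
from h import *
a=pz("wrist",257.1,108.1,.055);b=pz("wrist",195+373.5/6-.5,60+290.5/6-.5,.097);print(a,b)
print(to([*((a+b)/2)[:2],.060]))
```

```text
[ 0.42602451 -0.2537738   0.055     ] [ 0.42575442 -0.25361626  0.097     ]
[-0.00015577  0.11939448  0.07745756]
```

Request:
step_arm(plan=[{"grip": 0, "slide": [0, 0, 0.03], "spin": 0}, {"grip": 0, "slide": [0, 0.01, 0.03], "spin": 0}, {"grip": 0, "slide": [0, 0.02, 0.0175], "spin": 0}, {"grip": 0, "slide": [0, 0.03, 0], "spin": 0}, {"grip": 0, "slide": [0, 0.025, 0], "spin": 0}, {"grip": 0, "slide": [0, 0.02, 0], "spin": 0}, {"grip": 0, "slide": [0, 0.01, 0], "spin": 0}, {"grip": 0, "slide": [0, 0.004, 0], "spin": 0}, {"grip": 0, "slide": [0, 0, 0], "spin": 0}, {"grip": 0, "slide": [0, 0, 0], "spin": 0}])

```text
time_s: 14.15
ee_pos: [0.4264, -0.2535, 0.0614]
eef_rot: [-1.571, -0.001, -0.442]
force: [0.8, -1.0, 0.3]
grip_width: 0.0472
```

Run:
```python
from h import *
o=get_obs();print(o["time_s"],o["eef_rot"],o["ee_pos"],o["force"]);print(to([.4259,-.2537,.060]))
w=cams.camera("wrist");cv2.imwrite("pics/o_w.png",w)
crop(cams.camera("scene"),"pics/o_s.png",80,210,100,90,6)
```

```text
14.15 [-1.57098365e+00 -1.31540161e-03 -4.42214591e-01] [ 0.4264178  -0.25346137  0.061425  ] [ 0.83033854 -1.00485445  0.26251508]
[-0.00036775  0.0014246  -0.00043699]
```

View pics/o_w.png

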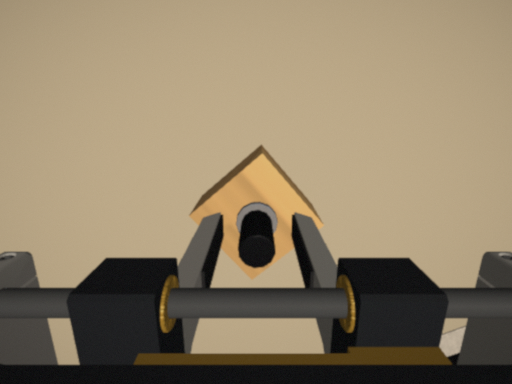

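View pics/o_s.png

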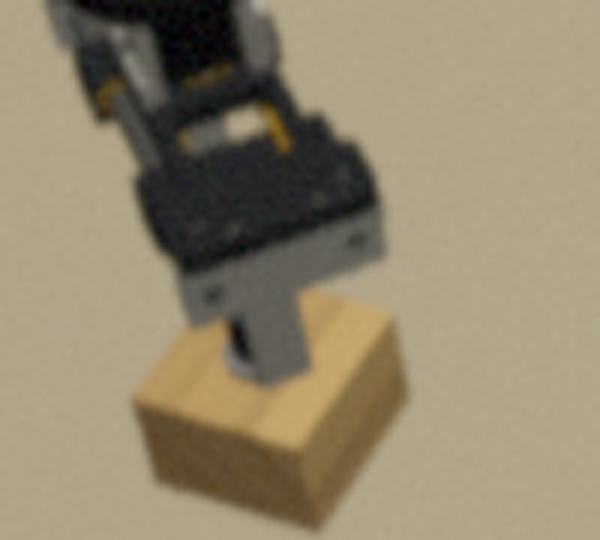

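Request:
step_arm(plan=[{"grip": 0.2, "slide": [0, 0.001, 0], "spin": 0}, {"grip": 0.4, "slide": [0, 0, 0], "spin": 0}, {"grip": 0.6, "slide": [0, 0, 0], "spin": 0}, {"grip": 0.8, "slide": [0, 0, 0], "spin": 0}, {"grip": 0.8, "slide": [0, 0, 0], "spin": 0}, {"grip": 0.8, "slide": [0, 0, 0], "spin": 0}, {"grip": 0.8, "slide": [0, 0, 0], "spin": 0}, {"grip": 0.8, "slide": [0, 0, 0], "spin": 0}], force=15)

```text
time_s: 14.92
ee_pos: [0.4258, -0.2534, 0.0596]
eef_rot: [-1.571, -0.0, -0.443]
force: [-1.0, -0.6, 3.4]
grip_width: 0.0216
```

Request:
step_arm(plan=[{"grip": 0.8, "slide": [0, -0.003, 0], "spin": 0}, {"grip": 0.8, "slide": [0, -0.006, 0], "spin": 0}, {"grip": 0.8, "slide": [0, -0.012, 0], "spin": 0}, {"grip": 0.8, "slide": [0, -0.018, 0], "spin": 0}, {"grip": 0.8, "slide": [0, -0.024, 0], "spin": 0}, {"grip": 0.8, "slide": [0, -0.028, 0], "spin": 0}, {"grip": 0.8, "slide": [0, -0.028, 0], "spin": 0}, {"grip": 0.8, "slide": [0, -0.024, 0], "spin": 0}, {"grip": 0.8, "slide": [0, -0.016, 0], "spin": 0}, {"grip": 0.8, "slide": [0, -0.008, 0], "spin": 0}, {"grip": 0.8, "slide": [0, 0, 0], "spin": 0}])

```text
time_s: 15.83
ee_pos: [0.4262, -0.2536, 0.2281]
eef_rot: [-1.571, -0.003, -0.442]
force: [0.5, 0.4, -0.9]
grip_width: 0.0219
```

Run:
```python
from h import *
o=get_obs();print(o["time_s"],o["eef_rot"],o["ee_pos"],o["force"],o["grip_width"]);print(to([.5787,.1236,.226]))
w=cams.camera("wrist");cv2.imwrite("pics/p_w.png",w)
crop(cams.camera("scene"),"pics/p_s.png",60,170,130,120,5)
crop(cams.camera("side"),"pics/p_d.png",220,200,130,120,5)
```

```text
15.8333 [-1.57125045 -0.00267013 -0.4424968 ] [ 0.426156   -0.25358337  0.22806966] [ 0.54378632  0.4330773  -0.87548446] 0.021939524667068614
[-0.02366249  0.00182203  0.40617486]
```

View pics/p_s.png

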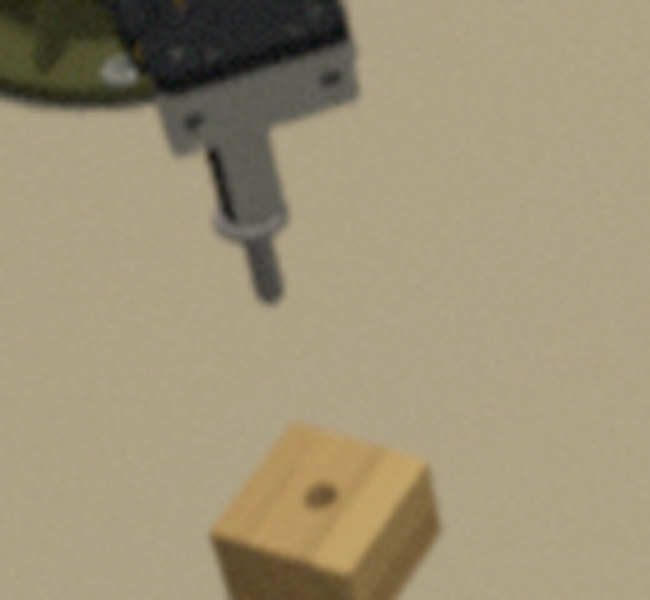

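View pics/p_d.png

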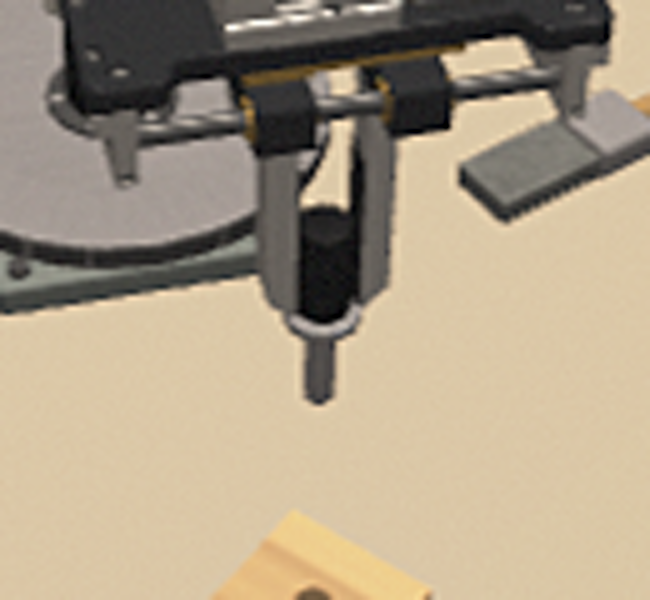

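View pics/p_w.png

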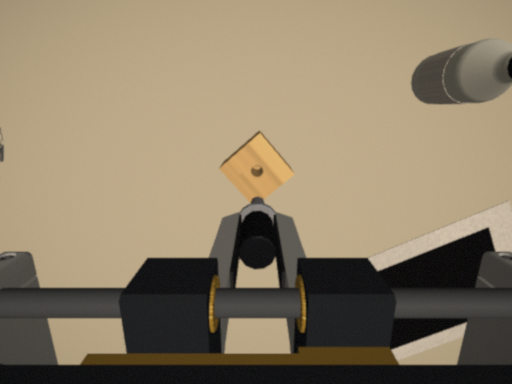

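Request:
step_arm(plan=[{"grip": 0.8, "slide": [-0.001, 0, 0.012], "spin": 0}, {"grip": 0.8, "slide": [-0.002, 0, 0.024], "spin": 0}, {"grip": 0.8, "slide": [-0.002, 0, 0.035], "spin": 0}, {"grip": 0.8, "slide": [-0.002, 0, 0.038], "spin": 0}, {"grip": 0.8, "slide": [-0.002, 0, 0.038], "spin": 0}, {"grip": 0.8, "slide": [-0.002, 0, 0.038], "spin": 0}, {"grip": 0.8, "slide": [-0.002, 0, 0.038], "spin": 0}, {"grip": 0.8, "slide": [-0.002, 0, 0.038], "spin": 0}, {"grip": 0.8, "slide": [-0.002, 0, 0.038], "spin": 0}, {"grip": 0.8, "slide": [-0.002, 0, 0.038], "spin": 0}, {"grip": 0.8, "slide": [-0.002, 0, 0.03], "spin": 0}, {"grip": 0.8, "slide": [-0.002, 0, 0.022], "spin": 0}, {"grip": 0.8, "slide": [-0.001, 0, 0.012], "spin": 0}, {"grip": 0.8, "slide": [0, 0, 0.005], "spin": 0}, {"grip": 0.8, "slide": [0, 0, 0], "spin": 0}, {"grip": 0.8, "slide": [0, 0, 0], "spin": 0}])

```text
time_s: 17.32
ee_pos: [0.5777, 0.1231, 0.2262]
eef_rot: [-1.571, 0.0, -0.443]
force: [-0.5, 0.2, -1.8]
grip_width: 0.0221
```

Run:
```python
from h import *
o=get_obs();print(o["time_s"],o["eef_rot"],o["ee_pos"],o["force"],o["grip_width"]);print(to([.5787,.1237,.226]))
w=cams.camera("wrist");cv2.imwrite("pics/q_w.png",w)
```

```text
17.3167 [-1.57126859e+00  3.77828385e-04 -4.43022714e-01] [0.57769429 0.12306555 0.22617688] [-0.45469601  0.21802041 -1.7842179 ] 0.02208293952036107
[0.00063672 0.00017616 0.0010044 ]
```

View pics/q_w.png

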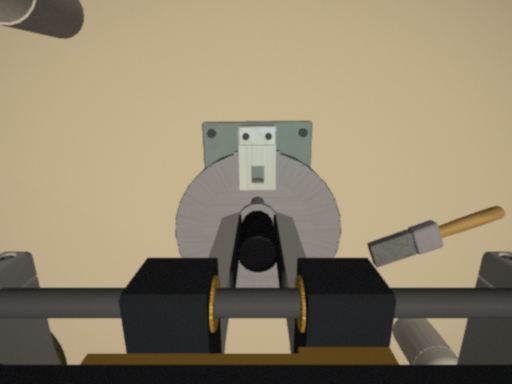

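Request:
step_arm(plan=[{"grip": 0.8, "slide": [0.0006, 0.01, 0.001], "spin": 0}, {"grip": 0.8, "slide": [0, 0.02, 0], "spin": 0}, {"grip": 0.8, "slide": [0, 0.02, 0], "spin": 0}, {"grip": 0.8, "slide": [0, 0.018, 0], "spin": 0}, {"grip": 0.8, "slide": [0, 0.012, 0], "spin": 0}, {"grip": 0.8, "slide": [0, 0.006, 0], "spin": 0}, {"grip": 0.8, "slide": [0, 0, 0], "spin": 0}, {"grip": 0.8, "slide": [0, 0, 0], "spin": 0}])

```text
time_s: 18.03
ee_pos: [0.5792, 0.1243, 0.141]
eef_rot: [-1.57, -0.001, -0.443]
force: [0.2, 0.4, -0.6]
grip_width: 0.0216
```

Run:
```python
from h import *
o=get_obs();print(o["time_s"],o["eef_rot"],o["ee_pos"],o["force"],o["grip_width"]);print(to([.5787,.1237,.140]))
w=cams.camera("wrist");crop(w,"pics/r_w.png",190,90,130,190,3)
crop(cams.camera("scene"),"pics/r_s.png",240,160,80,60,9)
crop(cams.camera("side"),"pics/r_d.png",195,150,90,70,8)
```

```text
18.0333 [-1.57042769e+00 -5.44807724e-04 -4.42844668e-01] [0.57918191 0.12427783 0.14098976] [ 0.15763977  0.44094894 -0.63358997] 0.021649226343883173
[-0.00018836  0.00098939 -0.00072896]
```

View pics/r_w.png

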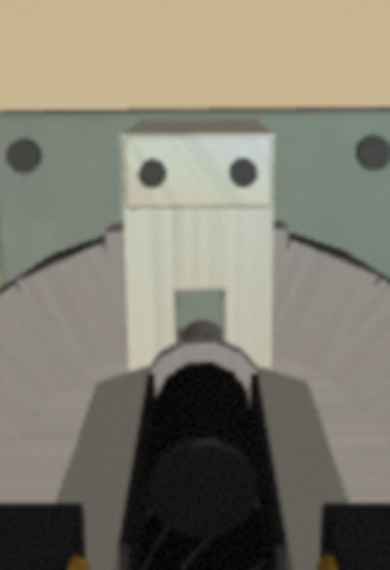

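View pics/r_s.png

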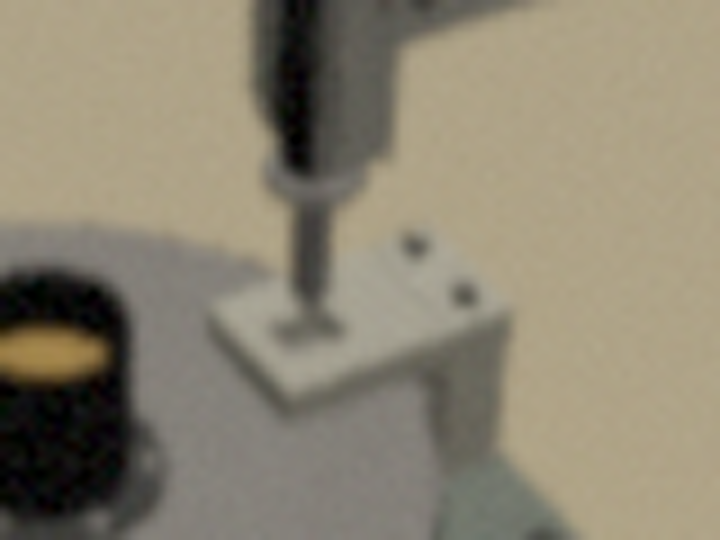

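View pics/r_d.png

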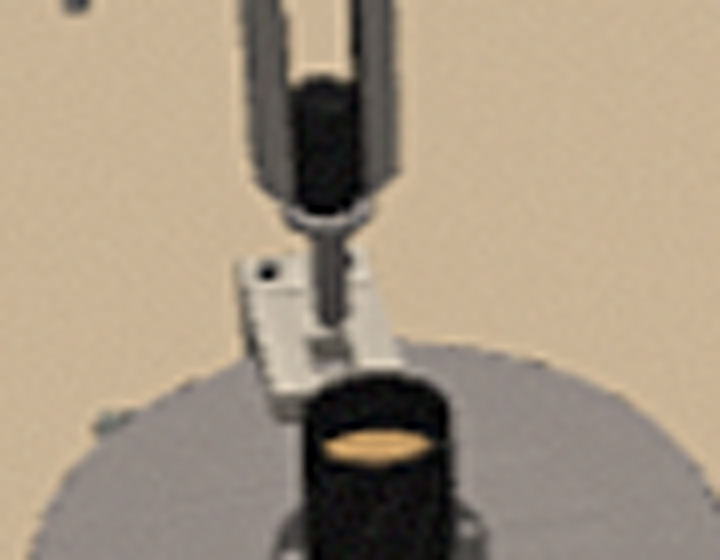

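Request:
step_arm(plan=[{"grip": 0.8, "slide": [-0.0002, 0.004, -0.0005], "spin": 0}, {"grip": 0.8, "slide": [0, 0.004, 0], "spin": 0}, {"grip": 0.8, "slide": [0, 0.003, 0], "spin": 0}, {"grip": 0.8, "slide": [0, 0.002, 0], "spin": 0}, {"grip": 0.8, "slide": [0, 0.002, 0], "spin": 0}, {"grip": 0.8, "slide": [0, 0, 0], "spin": 0}])

```text
time_s: 18.68
ee_pos: [0.5784, 0.1241, 0.1249]
eef_rot: [-1.571, 0.001, -0.443]
force: [0.4, 0.7, -0.8]
grip_width: 0.0217
```

Request:
step_arm(plan=[{"grip": 0.8, "slide": [0, 0.002, 0], "spin": 0}, {"grip": 0.8, "slide": [0, 0.002, 0], "spin": 0}, {"grip": 0.8, "slide": [0, 0.002, 0], "spin": 0}, {"grip": 0.8, "slide": [0, 0, 0], "spin": 0}])

```text
time_s: 19.02
ee_pos: [0.5784, 0.1241, 0.119]
eef_rot: [-1.571, 0.001, -0.443]
force: [-0.1, 0.1, -1.1]
grip_width: 0.0217
```

Request:
step_arm(plan=[{"grip": 0.8, "slide": [0, 0.0015, 0], "spin": 0}, {"grip": 0.8, "slide": [0, 0.0015, 0], "spin": 0}, {"grip": 0.8, "slide": [0, 0.0015, 0], "spin": 0}, {"grip": 0.8, "slide": [0, 0.0015, 0], "spin": 0}, {"grip": 0.8, "slide": [0, 0, 0], "spin": 0}])

```text
time_s: 19.43
ee_pos: [0.5784, 0.1241, 0.1131]
eef_rot: [-1.571, 0.0, -0.443]
force: [-0.3, 0.8, -1.8]
grip_width: 0.0219
```

Request:
step_arm(plan=[{"grip": 0.8, "slide": [0, 0.0015, 0], "spin": 0}, {"grip": 0.8, "slide": [0, 0.0015, 0], "spin": 0}, {"grip": 0.8, "slide": [0, 0.0015, 0], "spin": 0}, {"grip": 0.8, "slide": [0, 0.0015, 0], "spin": 0}, {"grip": 0.8, "slide": [0, 0, 0], "spin": 0}])

```text
time_s: 19.85
ee_pos: [0.5784, 0.1241, 0.107]
eef_rot: [-1.571, 0.0, -0.443]
force: [0.1, -0.2, -0.7]
grip_width: 0.0217
```

Request:
step_arm(plan=[{"grip": 0.8, "slide": [0, 0.003, 0], "spin": 0}, {"grip": 0.8, "slide": [0, 0.003, 0], "spin": 0}, {"grip": 0.8, "slide": [0, 0.003, 0], "spin": 0}, {"grip": 0.8, "slide": [0, 0.003, 0], "spin": 0}, {"grip": 0.8, "slide": [0, 0.003, 0], "spin": 0}, {"grip": 0.8, "slide": [0, 0.002, 0], "spin": 0}, {"grip": 0.8, "slide": [0, 0.001, 0], "spin": 0}, {"grip": 0.8, "slide": [0, 0, 0], "spin": 0}])

```text
time_s: 20.52
ee_pos: [0.5785, 0.1241, 0.0892]
eef_rot: [-1.571, 0.0, -0.443]
force: [-0.5, -0.4, -0.5]
grip_width: 0.0216
```

Request:
step_arm(plan=[{"grip": 0.8, "slide": [0, 0.0007, 0], "spin": 0}, {"grip": 0.8, "slide": [0, 0.0005, 0], "spin": 0}, {"grip": 0.8, "slide": [0, 0, 0], "spin": 0}])

```text
time_s: 20.77
ee_pos: [0.5785, 0.1241, 0.0882]
eef_rot: [-1.571, -0.0, -0.443]
force: [-0.7, 0.4, -1.0]
grip_width: 0.0219
```

Request:
step_arm(plan=[{"grip": 0.8, "slide": [0, 0.0005, 0], "spin": 0}, {"grip": 0.8, "slide": [0, 0, 0], "spin": 0}])

```text
time_s: 20.93
ee_pos: [0.5785, 0.1241, 0.0877]
eef_rot: [-1.571, 0.0, -0.443]
force: [-0.4, 0.3, -1.5]
grip_width: 0.0215
```

Request:
step_arm(plan=[{"grip": 0.8, "slide": [0, 0.0005, 0], "spin": 0}, {"grip": 0.8, "slide": [0, 0.0004, 0], "spin": 0}, {"grip": 0.8, "slide": [0, 0, 0], "spin": 0}])

```text
time_s: 21.18
ee_pos: [0.5785, 0.1241, 0.0867]
eef_rot: [-1.571, 0.0, -0.443]
force: [-0.2, -0.1, -0.9]
grip_width: 0.0218
```

Request:
step_arm(plan=[{"grip": 0.8, "slide": [0, 0.0004, 0], "spin": 0}, {"grip": 0.8, "slide": [0, 0.0003, 0], "spin": 0}, {"grip": 0.8, "slide": [0, 0, 0], "spin": 0}])

```text
time_s: 21.43
ee_pos: [0.5785, 0.1241, 0.0861]
eef_rot: [-1.571, 0.0, -0.443]
force: [0.2, 1.0, -1.2]
grip_width: 0.0218
```

Request:
step_arm(plan=[{"grip": 0.8, "slide": [0, 0.0003, 0], "spin": 0}, {"grip": 0.8, "slide": [0, 0, 0], "spin": 0}])

```text
time_s: 21.6
ee_pos: [0.5785, 0.1241, 0.0858]
eef_rot: [-1.571, -0.0, -0.443]
force: [0.1, -0.2, -1.1]
grip_width: 0.022
```

Request:
step_arm(plan=[{"grip": 0.8, "slide": [0, 0.0003, 0], "spin": 0}, {"grip": 0.8, "slide": [0, 0, 0], "spin": 0}])

```text
time_s: 21.77
ee_pos: [0.5786, 0.1241, 0.0857]
eef_rot: [-1.571, -0.0, -0.443]
force: [-0.2, 0.9, -0.3]
grip_width: 0.0217
```

Request:
step_arm(plan=[{"grip": 0.8, "slide": [0, 0.0003, 0], "spin": 0}, {"grip": 0.8, "slide": [0, 0, 0], "spin": 0}])

```text
time_s: 21.93
ee_pos: [0.5786, 0.1241, 0.0856]
eef_rot: [-1.571, -0.0, -0.443]
force: [-2.2, -0.0, 4.4]
grip_width: 0.0218
```

Run:
```python
from h import *
crop(cams.camera("scene"),"pics/s_s.png",240,160,80,60,9)
crop(cams.camera("side"),"pics/s_d.png",195,150,90,70,8)
print(get_obs()["force"],get_obs()["ee_pos"])
```

```text
[-3.18363951 -0.1223445   5.32928179] [0.57861036 0.12412143 0.08561383]
```

View pics/s_s.png

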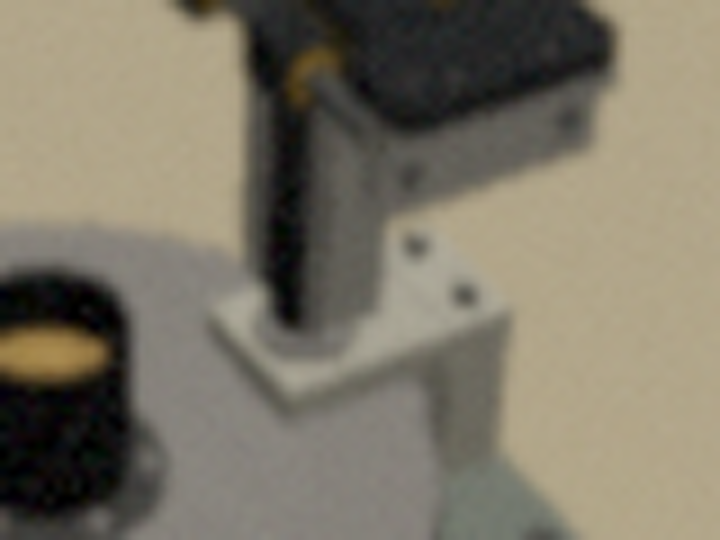

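View pics/s_d.png

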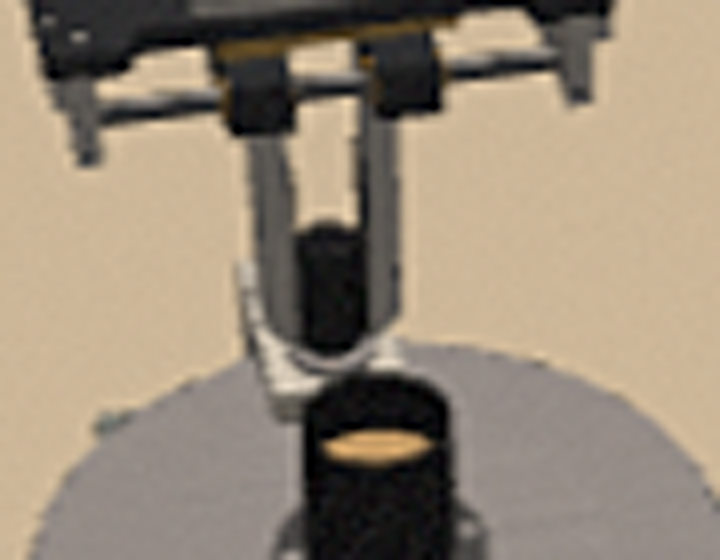

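Request:
step_arm(plan=[{"grip": 0.8, "slide": [0, -0.0003, 0], "spin": 0}, {"grip": 0.5, "slide": [0, 0, 0], "spin": 0}, {"grip": 0.3, "slide": [0, 0, 0], "spin": 0}, {"grip": 0.1, "slide": [0, 0, 0], "spin": 0}, {"grip": 0.1, "slide": [0, 0, 0], "spin": 0}, {"grip": 0.1, "slide": [0, 0, 0], "spin": 0}])

```text
time_s: 22.53
ee_pos: [0.5785, 0.1241, 0.0854]
eef_rot: [-1.571, 0.0, -0.443]
force: [-0.1, 0.4, -0.4]
grip_width: 0.0416
```

Request:
step_arm(plan=[{"grip": 0.1, "slide": [0, -0.005, 0], "spin": 0}, {"grip": 0.1, "slide": [0, -0.01, 0], "spin": 0}, {"grip": 0.1, "slide": [0, -0.02, 0], "spin": 0}, {"grip": 0.1, "slide": [0, -0.03, 0], "spin": 0}, {"grip": 0.1, "slide": [0, -0.03, 0], "spin": 0}, {"grip": 0.1, "slide": [0, -0.02, 0], "spin": 0}, {"grip": 0.1, "slide": [0, -0.01, 0], "spin": 0}, {"grip": 0.1, "slide": [0, 0, 0], "spin": 0}])

```text
time_s: 23.2
ee_pos: [0.5792, 0.1242, 0.2133]
eef_rot: [-1.568, -0.003, -0.443]
force: [-0.3, 0.0, 0.1]
grip_width: 0.0423
```

Run:
```python
from h import *
s=cams.camera("scene");cv2.imwrite("pics/t_s.png",s);crop(s,"pics/t_sc.png",190,150,125,100,6)
crop(cams.camera("side"),"pics/t_d.png",195,150,90,70,8)
o=get_obs();print(o["time_s"],o["force"],o["ee_pos"],o["grip_width"])
```

```text
23.3 [0.46521246 0.27987661 0.27427181] [0.57824246 0.12404484 0.20974136] 0.04251489402572468
```

View pics/t_sc.png

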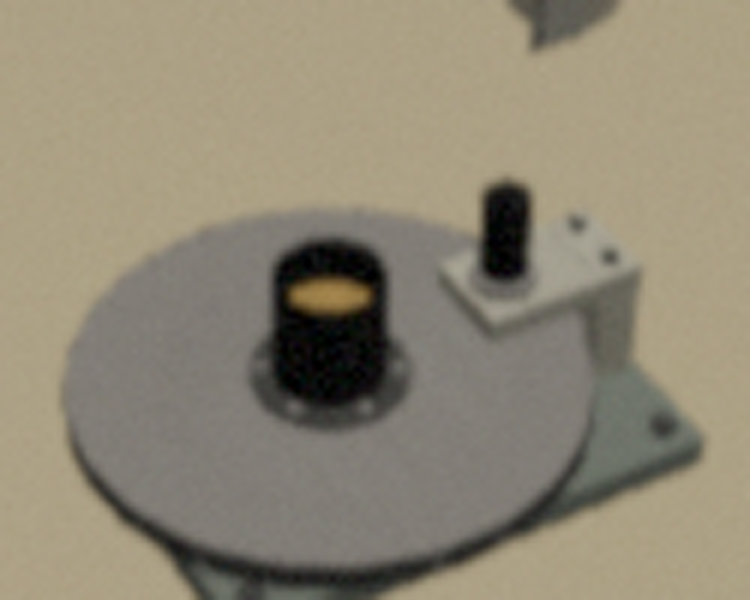

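View pics/t_d.png

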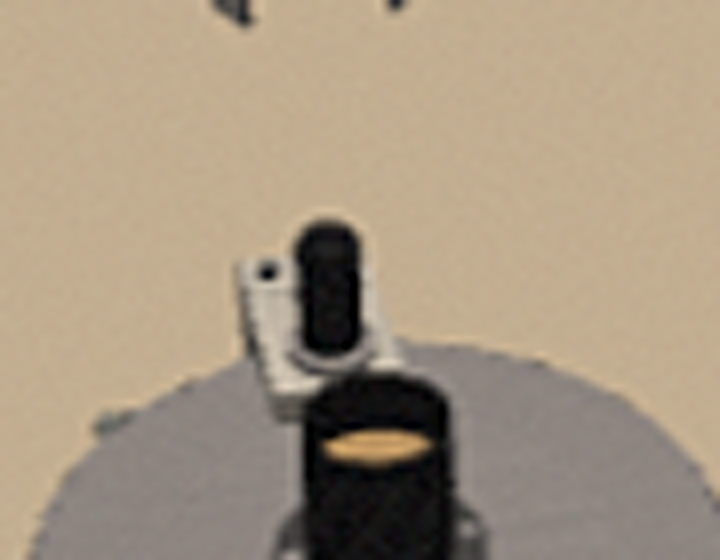

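View pics/t_s.png

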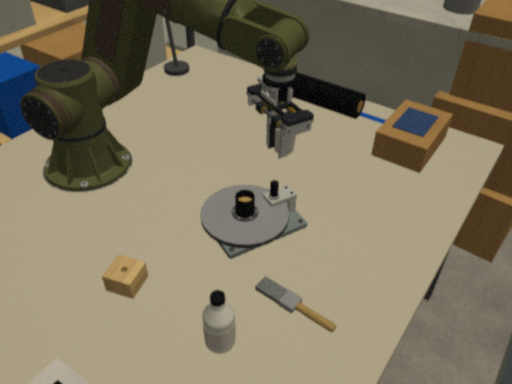

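The pin stands upright in the bracket with its flange flat on the upper face, the arm is clear, and the resin bottle and brush are where they were. Handing in.

```bash
python3 -c "
from station import hand_in
print(hand_in())"
```

```text
the job is handed in; nothing more can be done
None
```

The job is done and handed in at about 23.3 s. The wheel is stopped with its hole under the slot, and the locking pin is through slot and hole, fully home and released.

- **Wheel:** I braked it with the closed fingertips about 59 mm from the axis, at 2–5 N. It stopped about 164° short, so I dragged it the rest of the way with the fingertips pressed lightly on its face. I then lifted off. The wrist camera straight above showed a clear view through slot and hole, within about 0.5° of aligned.
- **Pin:** I gripped it at 15 N and lowered it with no clear contact force until the flange seated, when the reading reached about 5 N at the bracket. I let go and moved the gripper up about 125 mm.
- **Last checks:** The final scene and side pictures show the pin upright with its flange flat on the bracket. The bottle and brush look unmoved, and the tube was not touched. The cup lies hidden behind the arm in the last scene picture, so I did not check it again. The arm did not pass near it at low height.
- **Measurements:** Camera estimates of the slot position differed by about 2 mm, which is within calibration. One rough estimate of the wheel centre from its rim was 5 mm off, and I ignored it. Force readings carry about 1 N of noise.

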